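Put the reference drivers back on their own test couplers

ROBOT

A 6-joint arm with a two-finger parallel gripper is mounted at the origin on the work surface. World frame = base frame: x ahead of the robot, y to its left, z up, the work surface at z = 0. Lengths are in m, angles in degrees, forces in N, time in s.
With the tool pointing down it reaches from about 0.225 to 0.875 m from the base axis. Payload 3.4 kg.
Tool frame: the origin (TCP) lies midway between the tips of the shut fingers; the grasp point (between the pads) lies 19 mm behind it (arm.pinch_z is the distance from the TCP to the grasp point, in m); z points along the fingers, x is the direction in which the jaws open and shut, and the axes are right-handed (so a half turn about z gives the same grasp; the last joint's range is limited). The gripper opens to 85 mm and grips with 20 to 120 N. Pads are 22 mm wide; open, the fingers measure 114 mm over their backs; the gripper's body (76 mm by 85 mm) begins 54 mm behind the grasp point. The pads swing forward as they close: fully open they stand 13 mm farther back than shut.
Start: joints at [65.604, 15.808, 86.224, -0, 77.962, -6.933], TCP at [0.173, 0.549, 0.197] pointing down, gripper open.
Joint ranges: [-165.64, 165.64], [-43.16, 119.46], [12.63, 154.43], [-67.54, 247.53], [6.08, 155.33], [-154.97, 154.97]. Speed limits (degrees/s): [147.25, 147.25, 180, 180, 180, 180].

INTERFACE

Orientations are given as [roll, pitch, yaw] about the fixed x, y, z axes, in that order (R = Rz(yaw) Ry(pitch) Rx(roll)).
In Python, from rig import arm gives the robot as it stands.
- The arm moves only by the shell command python3 -m creep 'ROWS' [OPENING]. ROWS is JSON, a list that holds one entry, the list of rows, each a list of 6 numbers: the shift along the tool's x, y, z normalised to -1 to 1, where 1 is 0.3 m, then the turn, a rotation vector about the tool's x, y, z normalised to -1 to 1, where 1 is pi rad. A call has 1 to 20 rows; each row is the pose to reach, as a shift and turn from the pose commanded when the call began, along the tool's axes at that moment, turning the shorter way round; what a row does not reach only later rows make up. A row lasts 1/10 s, in which the tool goes at most 50 mm and 8.59 degrees, less where a joint would pass 70% of its speed; a pose out of reach is approached as far as the arm can. A call with a number of a shift or a turn outside -1 to 1 is refused whole. A call with a gripper value outside its range is refused whole. OPENING is the opening, from 0 (shut) to 1 (fully open), set as the call begins (- or left out, the last holds). The fingers move at their own pace and stop on an object; the grip force is fixed at half the most. Time passes only in rows, so rows that repeat a pose let the fingers close. It gives the time, the measured TCP pose, the force and the opening at its end, in the units of the state.
- arm.get_obs(): the state, without advancing time (a new reading comes with each control period).
- arm.capture(name): name is "scene" or "top" or "wrist"; returns a dict with "pixels" (384x512x3 uint8, red, green, blue), "fx", "fy", "cx", "cy" (pixels), "rvec" (rotation vector, rad) and "tvec" (3), from world to camera coordinates, as OpenCV has them. Camera axes: x right, y down, z forward; pixel columns grow to the right and rows downward; lengths in m; the calibration is good to about 2 mm. The wrist camera is an equidistant fisheye: a pixel r from the principal point sees the ray r / f radians off the axis. A picture is of the moment at which its call begins. There is no depth.
- arm.sign_off(): hands the job in, once; it reports no verdict.
Trained networks look in a picture, given as the dict that the camera call returned (one of the last four; its "shot" number tells which), for a name from the list of things; names that differ only in an ending like _2 or _b are one class to them, and where a whole thing is asked for, a point or a joint stands for the part that bears it (a point fixed in the world has none). Each returns a list of dicts, best first, with "p" (0 to 1); they miss things now and then, are a little off and sometimes report something else, mostly with a low value. They report only what shows in the picture. A call takes as long as a camera call. They do not tell look-alikes from the thing itself.
- arm.search_frame(picture, query): "rect" ([left, top, right, bottom] as shares, 0 to 1, of the picture: columns of its width, rows of its height, round what is visible of it).
- arm.regions_of(picture, query): "mask" (384x512 bool, what is visible of it) and "rect" ([left, top, right, bottom] as shares, 0 to 1, of the picture: columns of its width, rows of its height, round what is visible of it).
The state is a dict: "t": time; "qpos": joint angles; "joint_velocities": joint speeds; "tau": joint torques, N m; "tcp_pos": TCP position; "ee_rot": TCP orientation; "contact_force": force on the tool from outside, world axes, zero at the start; "wrist_torque": the same for the moment, N m; "grip_width": opening from 0.0 (shut) to 1.0 (fully open).
Only numpy, scipy, OpenCV 4.12 (cv2) and the standard library are available. Lean on these libraries where they do the work, as an engineer would, in place of code of your own. Each camera call takes 0.05 s, during which the arm holds its last target.

TASK

The three coloured reference speaker drivers have each been left on the wrong test coupler: change them round so that each lies flat, magnet up, on the seat inside the collar of its own colour. A seat takes one driver, so park one in the tray's empty pocket on the way; set every driver down gently rather than dropping it, never lay one on the bare bench, and leave the grey stock drivers in the tray undisturbed.

Things in the scene. Friction and masses are not known exactly. Their poses are not given: they have to be found in the camera images.
- driver_red: loose headphone speaker driver, red on its rear, lying face down; 19 mm high. From below: black flange 44 mm across, 4 mm thick; red paper disc 42 mm across up to 6 mm; bare steel magnet pot 26 mm across from 6 to 19 mm (grip it here), red dot on top. About 45 g. Origin: centre of the underside; z up, x to the green terminal board. Starts on the yellow coupler, belongs on the red one
- driver_yellow: loose headphone speaker driver, yellow on its rear, lying face down; 19 mm high. From below: black flange 44 mm across, 4 mm thick; yellow paper disc 42 mm across up to 6 mm; bare steel magnet pot 26 mm across from 6 to 19 mm (grip it here), yellow dot on top. About 45 g. Origin: centre of the underside; z up, x to the green terminal board. Starts on the blue coupler, belongs on the yellow one
- driver_blue: loose headphone speaker driver, blue on its rear, lying face down; 19 mm high. From below: black flange 44 mm across, 4 mm thick; blue paper disc 42 mm across up to 6 mm; bare steel magnet pot 26 mm across from 6 to 19 mm (grip it here), blue dot on top. About 45 g. Origin: centre of the underside; z up, x to the green terminal board. Starts on the red coupler, belongs on the blue one
- coupler_red: fixed test coupler with a red collar: black foot 100 mm across, aluminium body, red collar ring on top, 77 mm outside, 62 mm inside, its top 45 mm above the bench. Inside it a flat black rubber seat for one driver, 41 mm above the bench (4 mm below the collar's top). Origin: centre of the foot's underside, on the bench; z up; x to the brass socket
- coupler_yellow: fixed test coupler with a yellow collar: black foot 100 mm across, aluminium body, yellow collar ring on top, 77 mm outside, 62 mm inside, its top 45 mm above the bench. Inside it a flat black rubber seat for one driver, 41 mm above the bench (4 mm below the collar's top). Origin: centre of the foot's underside, on the bench; z up; x to the brass socket
- coupler_blue: fixed test coupler with a blue collar: black foot 100 mm across, aluminium body, blue collar ring on top, 77 mm outside, 62 mm inside, its top 45 mm above the bench. Inside it a flat black rubber seat for one driver, 41 mm above the bench (4 mm below the collar's top). Origin: centre of the foot's underside, on the bench; z up; x to the brass socket
- empty_pocket (a point): the one empty pocket of the fixed pale grey blister tray (150 by 150 mm, 10 mm high, 2 by 2 round pockets 62 mm across, 4 mm deep). Point: centre of the pocket's floor, 6 mm above the bench; z up. The three filled pockets are centred 72 mm along its +x, 72 mm along its +y, and at both; the drivers in them reach 25 mm above the bench
- stock_a: loose stock driver with a grey rear, same shape and size as the other drivers (44 mm across, 19 mm high, origin at the centre of the underside), in one of the tray's three filled pockets; leave it there
- stock_b: loose stock driver with a grey rear, same shape and size as the other drivers (44 mm across, 19 mm high, origin at the centre of the underside), in one of the tray's three filled pockets; leave it there
- stock_c: loose stock driver with a grey rear, same shape and size as the other drivers (44 mm across, 19 mm high, origin at the centre of the underside), in one of the tray's three filled pockets; leave it there
Things that resemble listed ones, but are neither listed nor needed, are in the scene too. What is shaped like the driver_red but turquoise is not meant.

How it is judged (in metres and radians):
On the way:
1. one coloured driver is parked flat in the tray's empty pocket and let go (((horizontal distance between driver_red and empty_pocket below 0.0105 m and z of driver_red in the frame of empty_pocket below 0.0025 m and angle between driver_red's own z axis and vertical below 0.06 rad and contact force between driver_red and the fingers below 0.05 N) or (horizontal distance between driver_yellow and empty_pocket below 0.0105 m and z of driver_yellow in the frame of empty_pocket below 0.0025 m and angle between driver_yellow's own z axis and vertical below 0.06 rad and contact force between driver_yellow and the fingers below 0.05 N) or (horizontal distance between driver_blue and empty_pocket below 0.0105 m and z of driver_blue in the frame of empty_pocket below 0.0025 m and angle between driver_blue's own z axis and vertical below 0.06 rad and contact force between driver_blue and the fingers below 0.05 N))), for 0.2 s.
At the end, for the whole second after the job is handed in: Each coloured driver rests on the seat inside the collar of its own colour: centre within 10.5 mm of the coupler's axis, underside on the seat (within 2.5 mm), magnet up and level (within 0.06 rad), at rest; the three grey stock drivers are within 12 mm of where they were (horizontal distance between driver_red and coupler_red below 0.0105 m and z of driver_red in the frame of coupler_red between 0.0385 and 0.0435 m and angle between each of driver_red, driver_yellow, driver_blue's own z axis and vertical below 0.06 rad and linear speed of each of driver_red, driver_yellow, driver_blue below 0.02 m/s and angular speed of each of driver_red, driver_yellow, driver_blue below 0.2 rad/s and horizontal distance between driver_yellow and coupler_yellow below 0.0105 m and z of driver_yellow in the frame of coupler_yellow between 0.0385 and 0.0435 m and horizontal distance between driver_blue and coupler_blue below 0.0105 m and z of driver_blue in the frame of coupler_blue between 0.0385 and 0.0435 m and distance of each of stock_a, stock_b, stock_c from where it was at the start of the episode below 0.012 m); the robot touches nothing.
It fails at once if a coloured driver is dropped (moves faster than 0.6 m/s, a fall of about 2 cm, while not held) ((contact force between driver_red and the fingers below 0.01 N and linear speed of driver_red above 0.6 m/s) or (contact force between driver_yellow and the fingers below 0.01 N and linear speed of driver_yellow above 0.6 m/s) or (contact force between driver_blue and the fingers below 0.01 N and linear speed of driver_blue above 0.6 m/s)).
It fails at once if a coloured driver lies on the bare bench (height (world z) of any of driver_red, driver_yellow, driver_blue below 0.004 m).
It fails at once if a grey stock driver is disturbed (moved 12 mm or more, or tipped) (distance of any of stock_a, stock_b, stock_c from where it was at the start of the episode above 0.012 m or angle between any of stock_a, stock_b, stock_c's own z axis and vertical above 0.3 rad).
It also fails if it takes over 88 s, if anything falls off the work surface, if the arm or the gripper's body presses on something with over 40 N, if the wrist force passes 120 N, or if a joint passes its speed limit or range.

## Working session

There is one attempt and no reset: what is moved stays moved. The work goes in short steps, Python scripts to look and compute and a shell command to move; the robot and the scene stay as the last step left them, time stands still between calls to the robot, and variables do not carry over. Pictures are saved under pics/ and viewed, and the job is handed in when it is done.

```bash
ls; mkdir -p pics; python3 - <<'E'
from rig import arm
import cv2,json
print(arm.get_obs(), arm.pinch_z)
for n in ("scene","top","wrist"):
    c=arm.capture(n); cv2.imwrite(f"pics/{n}0.png",cv2.cvtColor(c["pixels"],cv2.COLOR_RGB2BGR))
    print(n,{k:v for k,v in c.items() if k!="pixels"})
E
```

```text
pics
{'t': 0.0, 'qpos': array([ 6.56052062e+01,  1.58486054e+01,  8.62953174e+01, -6.86719230e-05,
        7.79637155e+01, -6.93134146e+00]), 'joint_velocities': array([-0.05407958,  0.04021846, -0.01763108, -0.00540965,  0.00466502,
        0.07893845]), 'tau': array([ 1.60752013e-03, -4.16783524e+01, -2.45797795e+01, -1.53996175e-04,
        1.10531659e-02,  1.77881965e-06]), 'tcp_pos': array([0.17229733, 0.54794791, 0.19622933]), 'ee_rot': array([-1.79987077e+02,  1.06859672e-01,  7.25365741e+01]), 'contact_force': array([-0.60051909, -0.44575361, -0.83099114]), 'wrist_torque': array([-0.01401734, -0.01292492, -0.00369785]), 'grip_width': 0.9988127457737961} 0.0187
scene {'fx': 366.74107384451577, 'fy': 366.74107384451577, 'cx': 250.70230058108118, 'cy': 192.07738179360317, 'rvec': array([ 1.28431817,  2.18054137, -0.98706064]), 'tvec': array([ 0.24510292, -0.24090657,  1.32226031]), 'shot': 1}
top {'fx': 470.09221182392065, 'fy': 470.09221182392065, 'cx': 261.38147194587054, 'cy': 192.56649011675677, 'rvec': array([ 2.15352713, -2.13725453,  0.14527779]), 'tvec': array([0.0071778 , 0.54434428, 0.95064158]), 'shot': 2}
wrist {'fx': 297.3186396354542, 'fy': 297.3186396354542, 'cx': 251.38280602168143, 'cy': 190.96125652378987, 'rvec': array([-2.34355577, -1.72010534, -0.23652259]), 'tvec': array([-0.57261548, -0.03592632,  0.37975304]), 'shot': 3}
```

View pics/scene0.png

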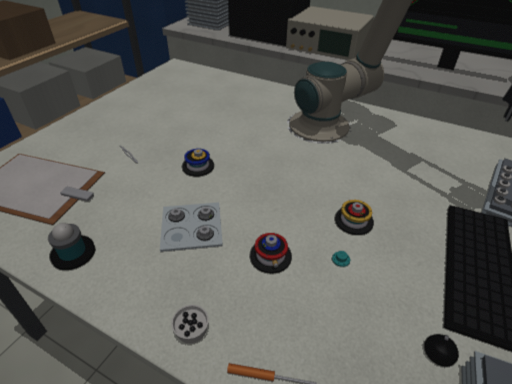

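View pics/top0.png

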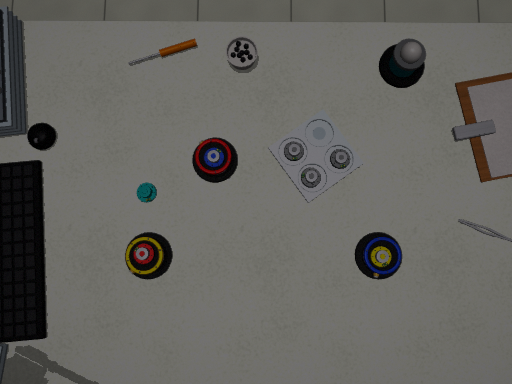

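View pics/wrist0.png

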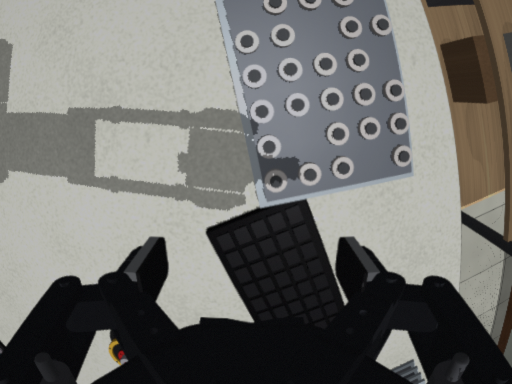

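```bash
cat > h.py <<'E'
import numpy as np, cv2
from rig import arm
def save(c,n,crop=None,s=1):
    p=cv2.cvtColor(c["pixels"],cv2.COLOR_RGB2BGR)
    if crop: p=p[crop[1]:crop[3],crop[0]:crop[2]]
    cv2.imwrite(f"pics/{n}.png",cv2.resize(p,None,fx=s,fy=s,interpolation=cv2.INTER_CUBIC))
def ray(c,uv,fish=False):
    R,_=cv2.Rodrigues(np.array(c["rvec"])); t=np.array(c["tvec"])
    x=(uv[0]-c["cx"])/c["fx"]; y=(uv[1]-c["cy"])/c["fy"]
    if fish:
        r=np.hypot(x,y); d=np.array([0,0,1.]) if r<1e-9 else np.array([x/r*np.sin(r),y/r*np.sin(r),np.cos(r)])
    else: d=np.array([x,y,1.])
    d=R.T@d; return -R.T@t, d/np.linalg.norm(d)
def atz(c,uv,z,fish=False):
    o,d=ray(c,uv,fish); return o+d*(z-o[2])/d[2]
def tri(rs):
    A=0;b=0
    for o,d in rs:
        P=np.eye(3)-np.outer(d,d); A=A+P; b=b+P@o
    x=np.linalg.solve(A,b); return x,[np.linalg.norm((np.eye(3)-np.outer(d,d))@(x-o)) for o,d in rs]
def proj(c,X,fish=False):
    R,_=cv2.Rodrigues(np.array(c["rvec"])); p=R@np.asarray(X,float)+c["tvec"]
    if fish:
        r=np.hypot(p[0],p[1]); th=np.arctan2(r,p[2]); return np.array([c["cx"]+c["fx"]*th*p[0]/r,c["cy"]+c["fy"]*th*p[1]/r])
    return np.array([c["cx"]+c["fx"]*p[0]/p[2],c["cy"]+c["fy"]*p[1]/p[2]])
E
python3 - <<'E'
from h import *
S=arm.capture("scene");T=arm.capture("top")
save(T,"topz",(110,90,420,300),2.5); save(S,"scenez",(150,130,400,290),3)
for n,c in (("S",S),("T",T)):
    print(n,"campos",ray(c,(256,192))[0].round(3))
    for q in ["driver_red","driver_yellow","driver_blue","coupler_red","coupler_yellow","coupler_blue","empty_pocket","stock_a"]:
        for r in arm.search_frame(c,q)[:4]:
            b=np.array(r["rect"])*[512,384,512,384]
            print(n,q,round(r["p"],2),b.round(1), atz(c,((b[0]+b[2])/2,(b[1]+b[3])/2),.05 if n=="T" else .03).round(3))
E
```

```text
S campos [1.129 0.342 0.689]
S driver_red 0.59 [347.3 204.2 363.3 217.8] [0.403 0.251 0.03 ]
S driver_blue 0.65 [261.9 236.1 282.3 252.3] [0.608 0.113 0.03 ]
S coupler_red 0.95 [249.7 231.1 293.7 274.4] [0.631 0.124 0.03 ]
S coupler_yellow 0.93 [335.6 196.5 375.8 235.8] [0.421 0.257 0.03 ]
S coupler_blue 0.57 [183.  149.8 215.3 179. ] [ 0.435 -0.216  0.03 ]
S empty_pocket 0.89 [159.8 201.1 220.8 248. ] [ 0.649 -0.092  0.03 ]
S stock_a 0.68 [337.7 196.9 376.3 237. ] [0.422 0.261 0.03 ]
S stock_a 0.44 [166.5 207.5 183.4 223.7] [ 0.642 -0.145  0.03 ]
T campos [0.405 0.005 1.018]
T driver_red 0.58 [140.9 245.9 154.6 265.7] [0.41  0.242 0.05 ]
T driver_red 0.54 [136.7 179.8 158.2 201.3] [0.545 0.249 0.05 ]
T driver_yellow 0.54 [371.4 245.1 392.  267.5] [ 0.413 -0.235  0.05 ]
T driver_yellow 0.5 [133.7 244.4 154.8 265.7] [0.412 0.25  0.05 ]
T driver_blue 0.71 [204.6 147.7 225.5 166.5] [0.617 0.109 0.05 ]
T driver_blue 0.46 [192.4 137.8 239.3 183.8] [0.609 0.107 0.05 ]
T coupler_red 0.76 [194.6 139.9 239.3 183. ] [0.608 0.105 0.05 ]
T coupler_yellow 0.74 [126.7 230.8 173.8 274.1] [0.417 0.237 0.05 ]
T coupler_yellow 0.35 [301.5 167.6 318.9 185.5] [ 0.577 -0.09   0.05 ]
T coupler_blue 0.89 [356.  232.8 402.5 277.1] [ 0.416 -0.23   0.05 ]
T empty_pocket 0.96 [266.5 109.4 360.9 201.6] [ 0.622 -0.098  0.05 ]
T stock_a 0.87 [300.5 167.4 321.6 187.1] [ 0.576 -0.092  0.05 ]
T stock_a 0.67 [326.6 148.7 348.3 169. ] [ 0.615 -0.148  0.05 ]
T stock_a 0.61 [283.1 139.5 303.  159.8] [ 0.634 -0.055  0.05 ]
```

View pics/topz.png

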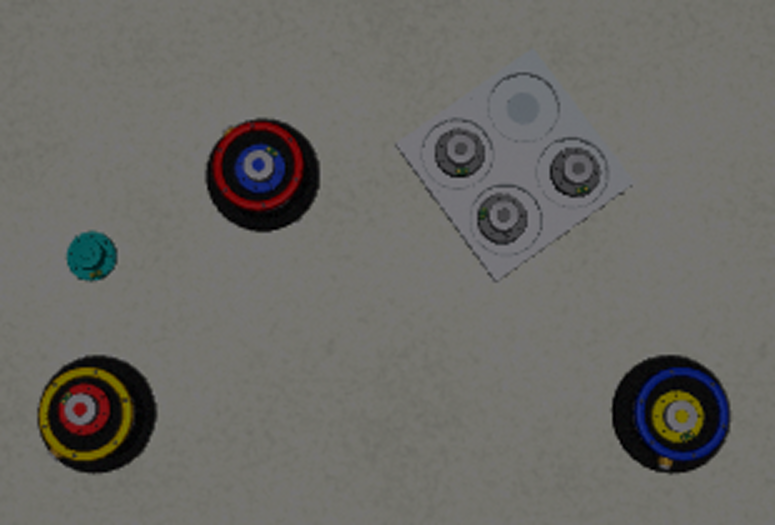

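View pics/scenez.png

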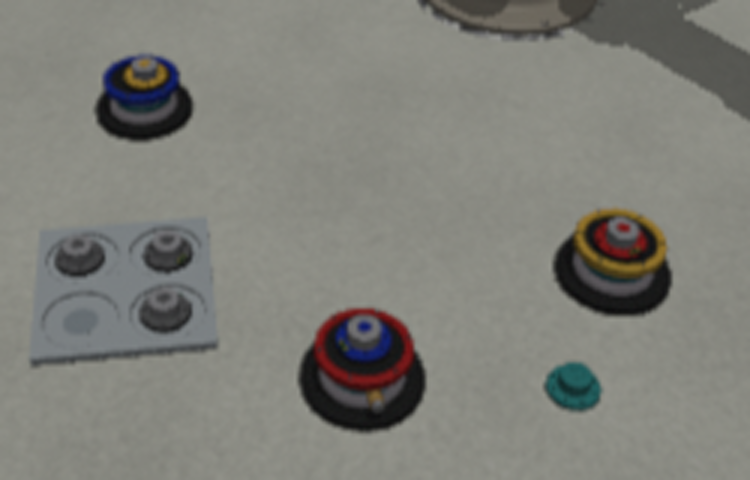

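```bash
python3 - <<'E'
from h import *
S=arm.capture("scene");T=arm.capture("top")
rng={"red":[(0,8),(172,180)],"yellow":[(20,34)],"blue":[(108,128)]}
res={}
for n,c in (("S",S),("T",T)):
    hsv=cv2.cvtColor(c["pixels"],cv2.COLOR_RGB2HSV)
    for k,rs in rng.items():
        m=np.zeros((384,512),np.uint8)
        for a,b in rs: m|=((hsv[...,0]>=a)&(hsv[...,0]<=b)&(hsv[...,1]>120)&(hsv[...,2]>40)).astype(np.uint8)
        N,L,st,ce=cv2.connectedComponentsWithStats(m,connectivity=8)
        for i in range(1,N):
            if st[i,4]<4: continue
            x,y=ce[i]
            if not(100<x<430 and 90<y<300): continue
            cnt=max(cv2.findContours((L==i).astype(np.uint8),cv2.RETR_EXTERNAL,cv2.CHAIN_APPROX_NONE)[0],key=len)
            e=cv2.fitEllipse(cnt) if len(cnt)>=8 else None
            print(n,k,st[i].tolist(),ce[i].round(1),e and [np.round(v,1).tolist() for v in e])
print("dots")
for k,t,s in (("blue",(213.6,155.6),(271.3,239)),("red",(142.4,253.6),(358,207.3)),("yellow",(383.2,256.4),(198.3,151.3)),("pocket",(319.2,132.8),(177,237))):
    x,e=tri([ray(T,t),ray(S,s)]); print(k,x.round(4),np.round(e,4))
E
```

```text
S red [348, 204, 15, 12, 59] [352.8 210.9] [[355.8, 209.5], [10.2, 15.7], 111.4]
S red [356, 205, 4, 2, 7] [357.7 205.4] None
S red [361, 207, 5, 7, 21] [363.4 210.2] [[363.3, 210.5], [3.8, 6.2], 17.3]
S red [254, 233, 34, 27, 317] [270.8 247.9] [[270.9, 246.1], [26.0, 32.5], 95.7]
S yellow [191, 152, 15, 8, 61] [197.8 155.9] [[197.8, 154.6], [8.1, 13.4], 87.6]
S yellow [341, 200, 31, 23, 275] [356.3 212.1] [[356.4, 210.7], [20.9, 30.8], 103.5]
S blue [185, 149, 24, 16, 149] [196.2 158.7] [[196.5, 156.2], [15.1, 22.7], 82.8]
S blue [262, 237, 19, 14, 106] [271.8 244.7] [[271.1, 242.6], [13.7, 17.0], 100.3]
S blue [270, 237, 3, 3, 7] [271.  238.3] None
T red [195, 139, 36, 35, 375] [212.8 156.3] [[212.8, 155.9], [34.7, 35.5], 84.3]
T red [133, 243, 21, 21, 189] [144.4 253.9] [[143.0, 253.3], [18.5, 19.1], 66.3]
T red [139, 251, 6, 5, 23] [141.6 253.2] [[141.6, 253.1], [4.2, 5.2], 78.8]
T yellow [125, 237, 39, 37, 430] [144.  255.4] [[143.8, 255.2], [36.2, 37.9], 51.6]
T yellow [371, 246, 21, 21, 197] [379.7 255.6] [[380.8, 256.1], [18.6, 19.2], 123.6]
T yellow [380, 254, 5, 5, 22] [382.1 256.1] [[382.1, 256.1], [4.2, 4.7], 135.0]
T yellow [373, 273, 5, 3, 11] [375.3 274.2] [[375.3, 274.1], [2.2, 4.2], 93.8]
T blue [204, 147, 20, 20, 169] [213.4 158.3] [[213.3, 156.9], [17.5, 18.1], 100.4]
T blue [211, 153, 5, 6, 20] [212.8 155.5] [[212.9, 155.5], [4.2, 4.6], 0.0]
T blue [364, 237, 37, 37, 389] [382.  255.3] [[382.2, 255.0], [36.1, 37.3], 133.4]
dots
blue [0.6179 0.113  0.0585] [0.0017 0.0017]
red [0.4142 0.2544 0.054 ] [0.002 0.002]
yellow [ 0.412  -0.2341  0.0578] [0.0021 0.0021]
pocket [ 0.6825 -0.1138  0.0055] [0.0018 0.0018]
```

```bash
python3 - <<'E'
from h import *
S=arm.capture("scene");T=arm.capture("top")
for k,t,s,z in (("dotblue",(213.1,155.5),(271,239),.06),("dotred",(141.8,253.3),(358,207.3),.06),("dotyellow",(382.4,256.2),(198.3,151.3),.06),("pocket",(319.2,132.8),(177,237),.006),
 ("collred",(212.8,155.9),(270.9,246.1),.044),("collyel",(143.8,255.2),(356.4,210.7),.044),("collblu",(382.2,255),(196.5,156.2),.044),
 ("stockL",(294.4,150),(0,0),.025),("stockR",(341,158),(0,0),.025),("stockB",(311.6,176),(0,0),.025)):
    print(k,atz(T,t,z).round(4),atz(S,s,z).round(4) if s[0] else "",tri([ray(T,t),ray(S,s)])[0].round(4) if s[0] else "")
E
```

```text
dotblue [0.6185 0.1123 0.06  ] [0.6187 0.1144 0.06  ] [0.6183 0.1133 0.059 ]
dotred [0.4153 0.2522 0.06  ] [0.4199 0.2569 0.06  ] [0.4149 0.2549 0.0549]
dotyellow [ 0.4134 -0.2339  0.06  ] [ 0.414  -0.2299  0.06  ] [ 0.4126 -0.2329  0.0585]
pocket [ 0.6834 -0.1153  0.006 ] [ 0.6822 -0.1117  0.006 ] [ 0.6825 -0.1138  0.0055]
collred [0.6212 0.1147 0.044 ] [0.6251 0.1181 0.044 ] [0.6219 0.1159 0.0395]
collyel [0.4117 0.252  0.044 ] [0.416  0.2549 0.044 ] [0.4115 0.2537 0.0396]
collblu [ 0.416  -0.2375  0.044 ] [ 0.4195 -0.2344  0.044 ] [ 0.4158 -0.238   0.0405]
stockL [ 0.6396 -0.0592  0.025 ]  
stockR [ 0.6226 -0.1595  0.025 ]  
stockB [ 0.5828 -0.0959  0.025 ]
```

```bash
python3 -m creep '[[[-0.47,0.93,0,0,0,0.403],[-0.47,0.93,0,0,0,0.403],[-0.47,0.93,0,0,0,0.403],[-0.47,0.93,0,0,0,0.403],[-0.47,0.93,0,0,0,0.403],[-0.47,0.93,0,0,0,0.403],[-0.47,0.93,0,0,0,0.403],[-0.47,0.93,0,0,0,0.403],[-0.47,0.93,0,0,0,0.403],[-0.47,0.93,0,0,0,0.403]]]' 1
```

```text
t: 2.25
tcp_pos: [0.3967, 0.33, 0.1972]
ee_rot: [-180.0, -0.0, -0.0]
contact_force: [-0.0, -0.7, -0.0]
grip_width: 1.002
```

```bash
python3 -m creep '[[[0.73,0.72,0,0,0,0],[0.73,0.72,0,0,0,0],[0.73,0.72,0,0,0,0],[0.73,0.72,0,0,0,0],[0.73,0.72,0,0,0,0],[0.73,0.72,0,0,0,0],[0.73,0.72,0,0,0,0],[0.73,0.72,0,0,0,0],[0.73,0.72,0,0,0,0]]]' 1
python3 - <<'E'
from h import *
print(arm.get_obs()["tcp_pos"].round(4))
W=arm.capture("wrist");save(W,"w1",None,1.5);print(ray(W,(W["cx"],W["cy"])),W["tvec"],W["rvec"])
for n,X in (("dot",(.6183,.113,.06)),("tcp",arm.get_obs()["tcp_pos"])): print(n,proj(W,X,True)*1.5)
E
```

```text
t: 3.15
tcp_pos: [0.6143, 0.1152, 0.1969]
ee_rot: [-179.9, 0.1, 0.1]
contact_force: [-0.7, -0.6, 0.0]
grip_width: 0.995
[0.6143 0.1152 0.1969]
(array([0.61414528, 0.18335201, 0.37404287]), array([-9.41384791e-04, -2.73651507e-01, -9.61828450e-01])) [-0.61385869  0.07316501  0.41051778] [-2.86440485e+00 -1.75044991e-03  1.61865347e-03]
dot [383.28814046 261.11748682]
tcp [377.29135031 325.76500621]
```

View pics/w1.png

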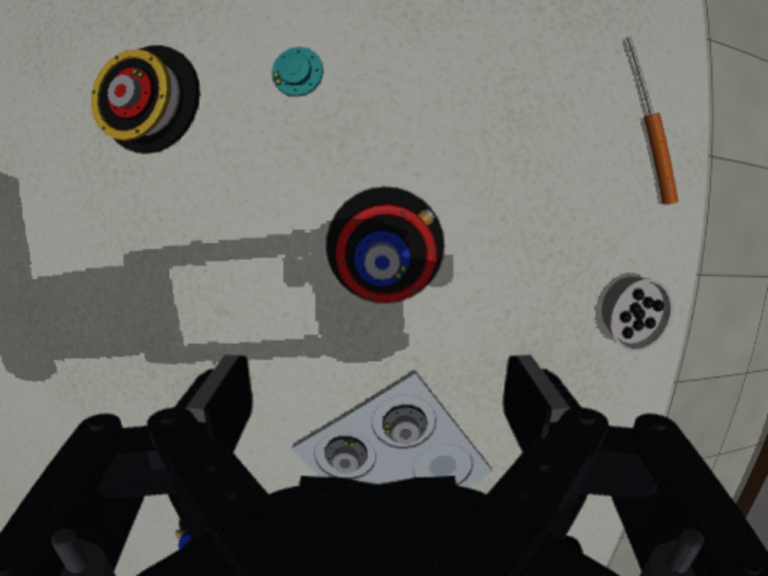

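```bash
python3 - <<'E'
from h import *
W=arm.capture("wrist")
for k,t,z in (("dotblue",(381.5,262),.06),("collred",(387,253.5),.0445),("dotred",(120.5,91),.06),("collyel",(132.5,95),.0445),("pocket",(443,466),.006)):
    print(k,atz(W,(t[0]/1.5-.17,t[1]/1.5-.17),z,True).round(4))
E
```

```text
dotblue [0.6167 0.1129 0.06  ]
collred [0.6209 0.116  0.0445]
dotred [0.4139 0.252  0.06  ]
collyel [0.4162 0.2501 0.0445]
pocket [ 0.6825 -0.1152  0.006 ]
```

```bash
python3 -m creep '[[[0.004,0.007,0.1,0,0,0],[0.004,0.007,0.25,0,0,0],[0.004,0.007,0.38,0,0,0],[0.004,0.007,0.45,0,0,0],[0.004,0.007,0.475,0,0,0],[0.004,0.007,0.49,0,0,0],[0.004,0.007,0.497,0,0,0],[0.004,0.007,0.497,0,0,0]]]' 0.55
python3 - <<'E'
from h import *
W=arm.capture("wrist");save(W,"w2",None,1.5);save(arm.capture("scene"),"s2",(200,130,400,290),3)
E
```

```text
t: 4.05
tcp_pos: [0.6174, 0.1126, 0.0493]
ee_rot: [-180.0, -0.1, 0.0]
contact_force: [0.2, -0.0, 0.6]
grip_width: 0.549
```

View pics/w2.png

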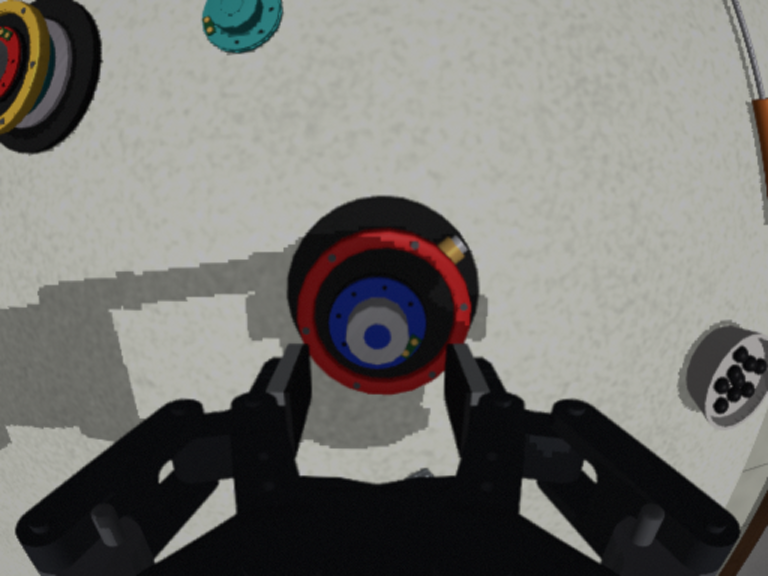

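View pics/s2.png

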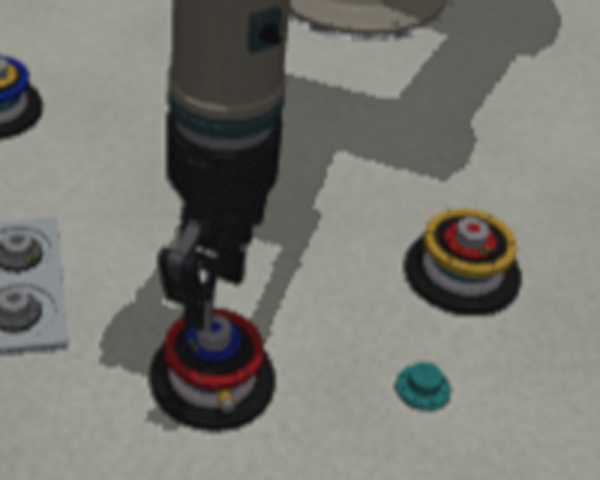

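```bash
python3 - <<'E'
from h import *
W=arm.capture("wrist");p=arm.get_obs()["tcp_pos"];print(p)
print(atz(W,(377/1.5-.17,336/1.5-.17),.06,True))
for dx in(-.026,.026):
  for dy in (-.011,.011):
    for dz in (0,.02,.04): print(dx,dy,dz,(proj(W,p+[dx,dy,dz],True)*1.5).round())
E
```

```text
[0.6174199  0.1122755  0.04923782]
[0.61703407 0.11245189 0.06      ]
-0.026 -0.011 0 [318. 350.]
-0.026 -0.011 0.02 [312. 370.]
-0.026 -0.011 0.04 [305. 395.]
-0.026 0.011 0 [316. 302.]
-0.026 0.011 0.02 [309. 318.]
-0.026 0.011 0.04 [301. 338.]
0.026 -0.011 0 [437. 350.]
0.026 -0.011 0.02 [443. 370.]
0.026 -0.011 0.04 [451. 395.]
0.026 0.011 0 [439. 302.]
0.026 0.011 0.02 [447. 318.]
0.026 0.011 0.04 [455. 338.]
```

```bash
python3 - <<'E'
from h import *
S=arm.capture("scene");save(S,"s3",(235,195,315,275),9)
p=arm.get_obs()["tcp_pos"]
for dx in(-.026,.026):
    for dy in (-.011,.011):
      for dz in (0,.01,.02): print(dx,dy,dz,((proj(S,p+[dx,dy,dz])-[235,195])*9).round())
E
```

```text
-0.026 -0.011 0 [324. 336.]
-0.026 -0.011 0.01 [326. 310.]
-0.026 -0.011 0.02 [327. 283.]
-0.026 0.011 0 [400. 367.]
-0.026 0.011 0.01 [402. 341.]
-0.026 0.011 0.02 [404. 314.]
0.026 -0.011 0 [231. 470.]
0.026 -0.011 0.01 [232. 444.]
0.026 -0.011 0.02 [233. 417.]
0.026 0.011 0 [310. 504.]
0.026 0.011 0.01 [311. 477.]
0.026 0.011 0.02 [313. 451.]
```

View pics/s3.png

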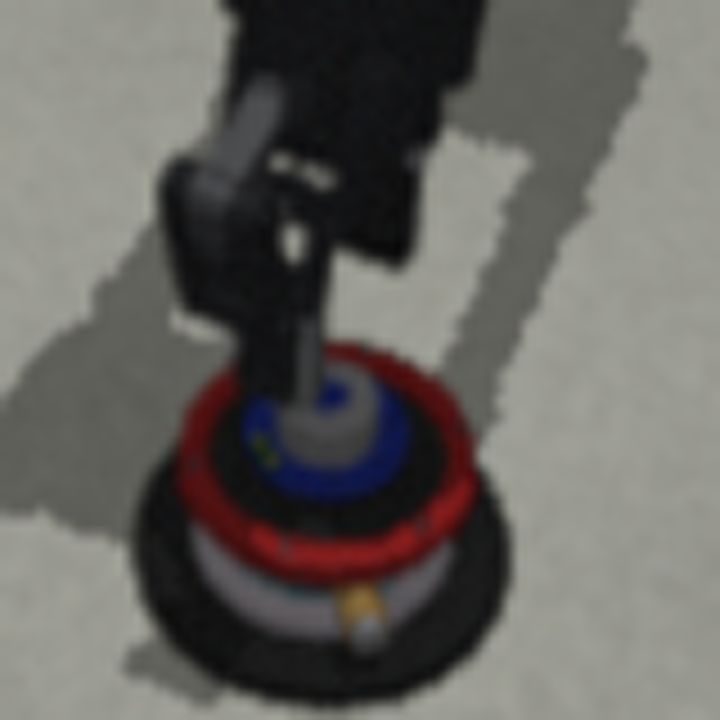

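```bash
python3 - <<'E'
from h import *
S=arm.capture("scene");W=arm.capture("wrist");save(W,"w3",(170,200,340,330),4.5)
print(arm.get_obs()["tcp_pos"],arm.get_obs()["t"])
print(tri([ray(S,(318/9+235,402/9+195)),ray(W,(448/1.5,345/1.5),True)]))
E
```

```text
[0.61699841 0.11213657 0.0486263 ] 4.35
(array([0.64122019, 0.12132579, 0.08560394]), [np.float64(0.0018355895547978833), np.float64(0.001835589554797925)])
```

View pics/w3.png

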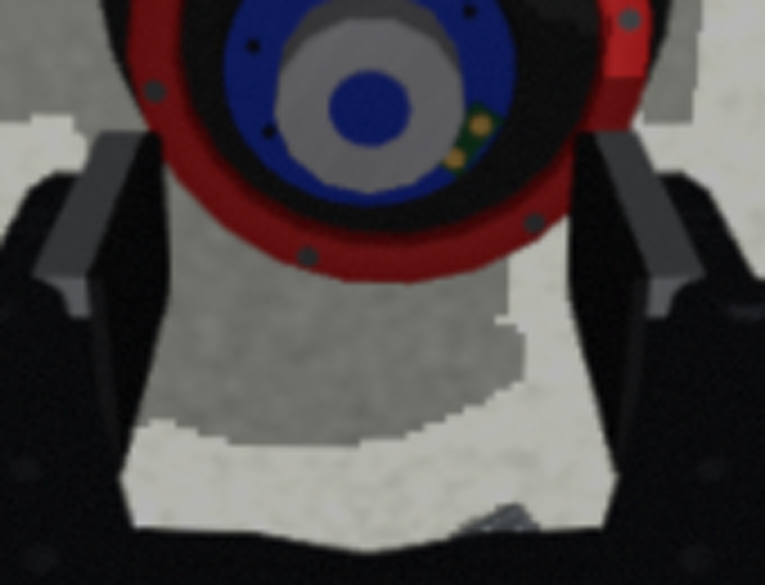

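```bash
python3 -m creep '[[[0,0,0,0,0,0],[0,0,0,0,0,0],[0,0,0,0,0,0],[0,0,0,0,0,0]]]' 0.33
python3 - <<'E'
from h import *
S=arm.capture("scene");W=arm.capture("wrist");save(W,"w4",(170,200,340,330),4.5);save(S,"s4",(235,195,315,275),9)
print(arm.get_obs()["tcp_pos"],arm.get_obs()["t"])
E
```

```text
t: 4.75
tcp_pos: [0.6166, 0.1122, 0.0479]
ee_rot: [-180.0, 0.0, -0.0]
contact_force: [0.3, 0.6, 0.6]
grip_width: 0.33
[0.61657567 0.11215668 0.04793967] 4.85
```

View pics/w4.png

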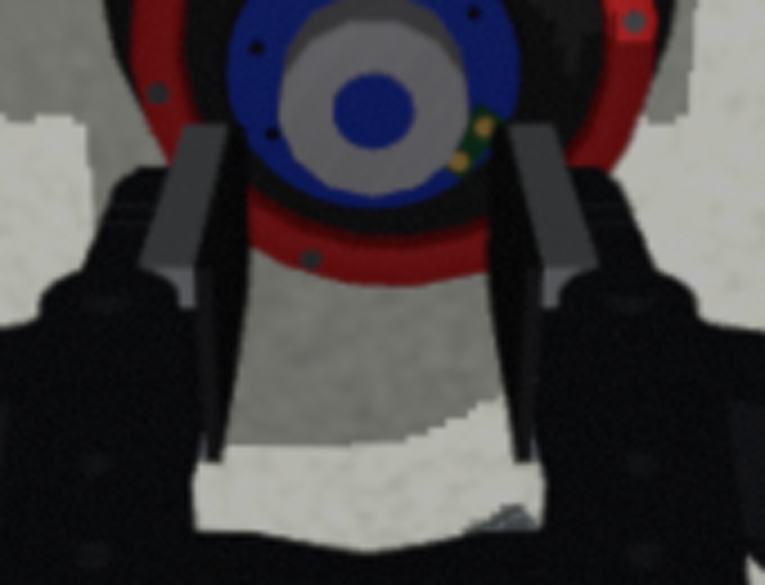

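View pics/s4.png

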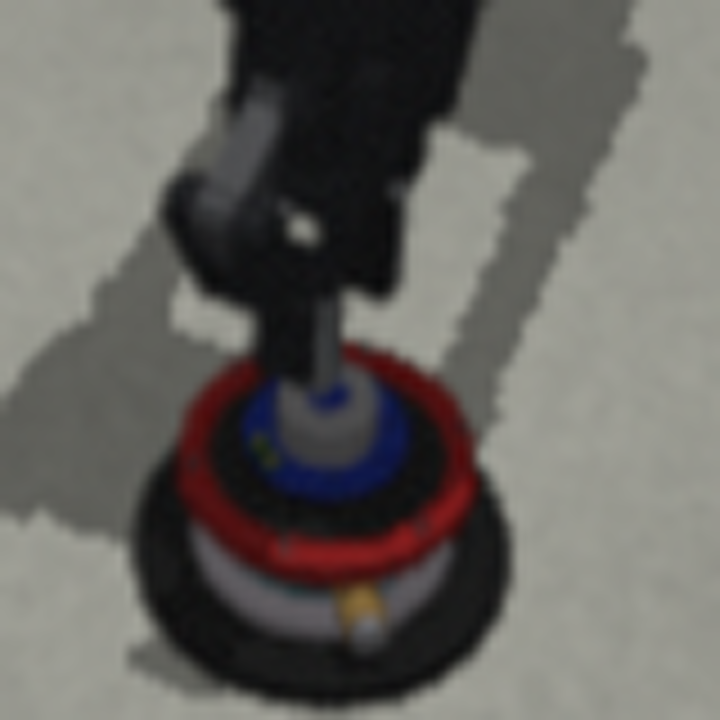

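```bash
python3 - <<'E'
from h import *
S=arm.capture("scene");W=arm.capture("wrist")
print(tri([ray(S,(341/9+235,382/9+195)),ray(W,(503/4.5+170,123/4.5+200),True)]))
print(tri([ray(S,(341/9+235,390/9+195)),ray(W,(503/4.5+170,123/4.5+200),True)]))
E
```

```text
(array([0.63191743, 0.12294001, 0.084604  ]), [np.float64(0.001866817565732935), np.float64(0.0018668175657329327)])
(array([0.63218382, 0.12265216, 0.08237459]), [np.float64(0.0024731798753010142), np.float64(0.0024731798753010433)])
```

```bash
python3 -m creep '[[[0,0,0,0,0,0],[0,0,0,0,0,0],[0,0,0.02,0,0,0],[0,0,0.04,0,0,0],[0,0,0.05,0,0,0],[0,0,0.05,0,0,0]]]' 0.55
python3 - <<'E'
from h import *
S=arm.capture("scene");W=arm.capture("wrist");save(W,"w5",(170,200,340,330),4.5);save(S,"s5",(235,195,315,275),9)
E
```

```text
t: 5.55
tcp_pos: [0.6159, 0.1121, 0.032]
ee_rot: [180.0, 0.1, -0.0]
contact_force: [0.4, -0.2, 0.5]
grip_width: 0.551
```

View pics/w5.png

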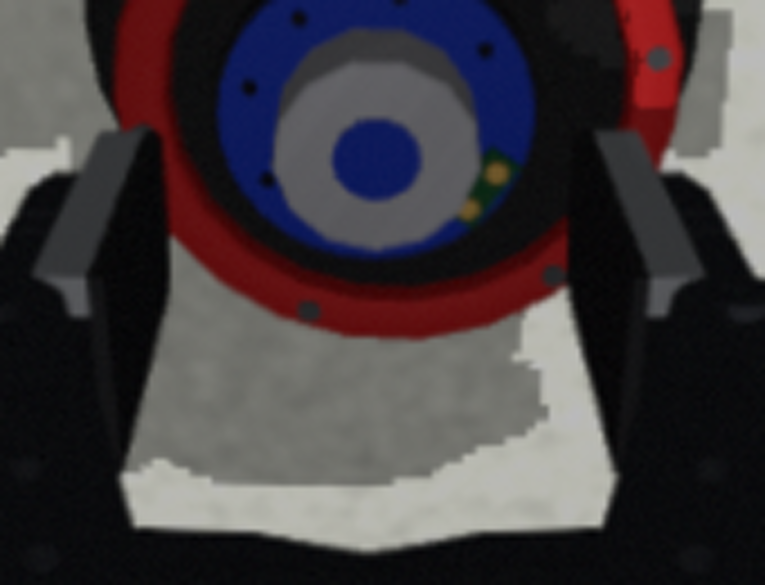

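View pics/s5.png

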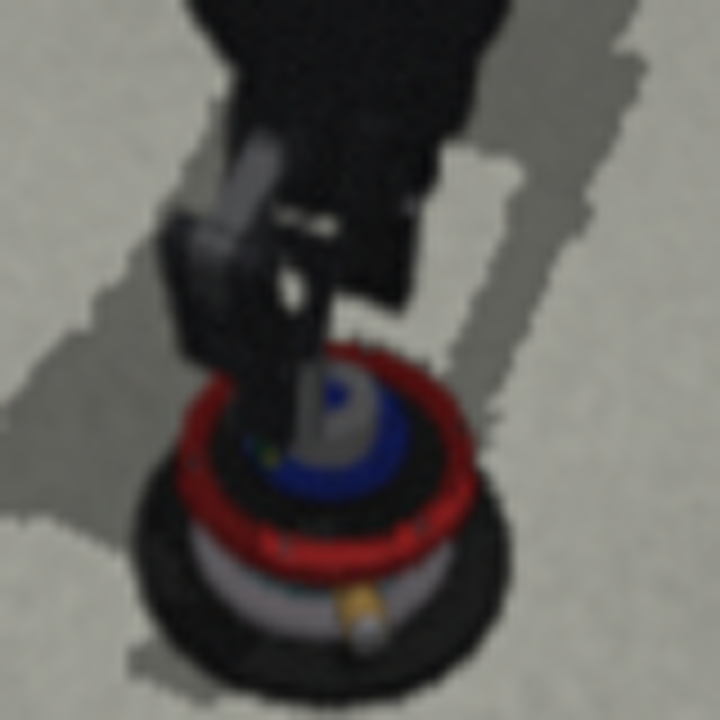

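```bash
python3 -m creep '[[[0,0,0.02,0,0,0],[0,0,0.035,0,0,0],[0,0,0.045,0,0,0],[0,0,0.052,0,0,0],[0,0,0.052,0,0,0]]]' 0.55
python3 - <<'E'
from h import *
S=arm.capture("scene");W=arm.capture("wrist");save(W,"w6",(170,200,340,330),4.5);save(S,"s6",(235,195,315,275),9)
E
```

```text
t: 6.15
tcp_pos: [0.6163, 0.1122, 0.017]
ee_rot: [180.0, 0.0, -0.0]
contact_force: [-0.1, 0.3, -0.6]
grip_width: 0.55
```

View pics/w6.png

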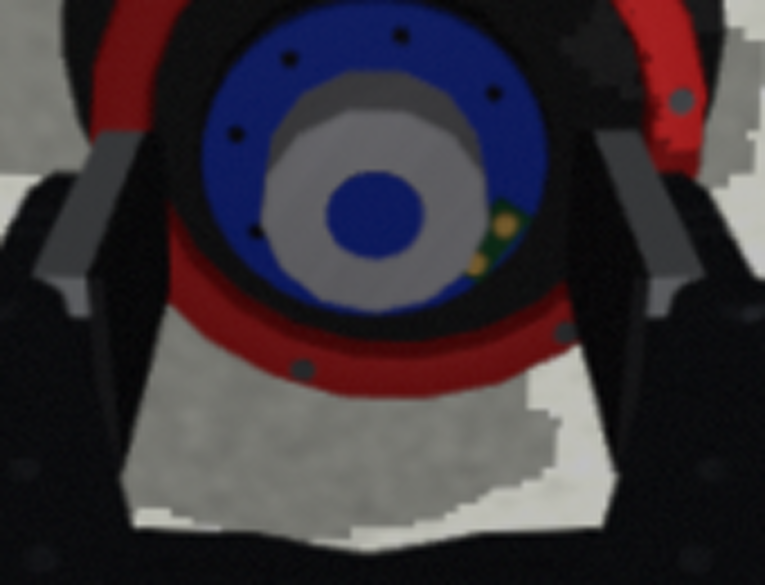

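View pics/s6.png

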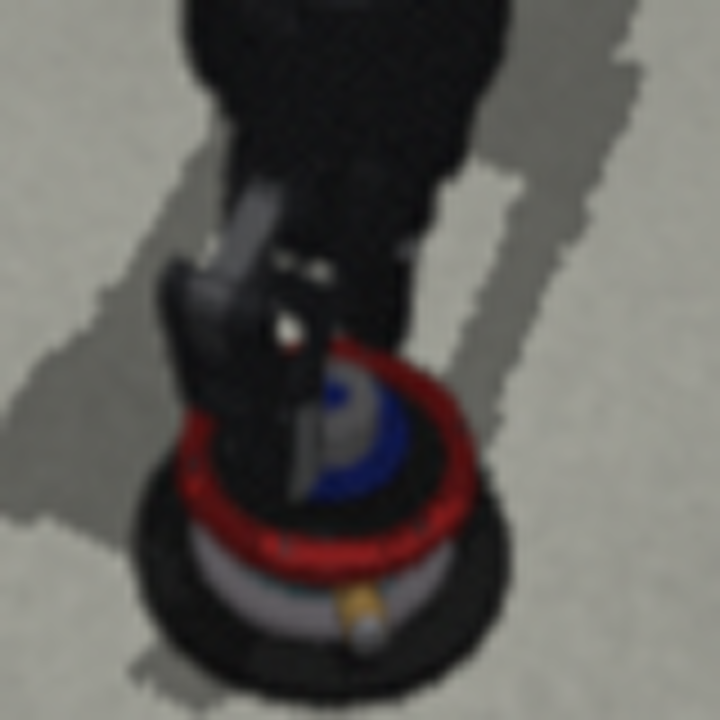

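```bash
python3 -m creep '[[[0,0,0,0,0,0],[0,0,0,0,0,0],[0,0,0,0,0,0],[0,0,0,0,0,0],[0,0,0,0,0,0]]]' 0
python3 - <<'E'
from h import *
S=arm.capture("scene");W=arm.capture("wrist");save(W,"w7",(170,200,340,330),4.5);save(S,"s7",(235,195,315,275),9)
o=arm.get_obs();print(o["tcp_pos"])
E
```

```text
t: 6.75
tcp_pos: [0.617, 0.1123, 0.018]
ee_rot: [-180.0, -0.1, -0.0]
contact_force: [-1.7, -0.5, 4.0]
grip_width: 0.265
[0.61696253 0.1122338  0.0179852 ]
```

View pics/w7.png

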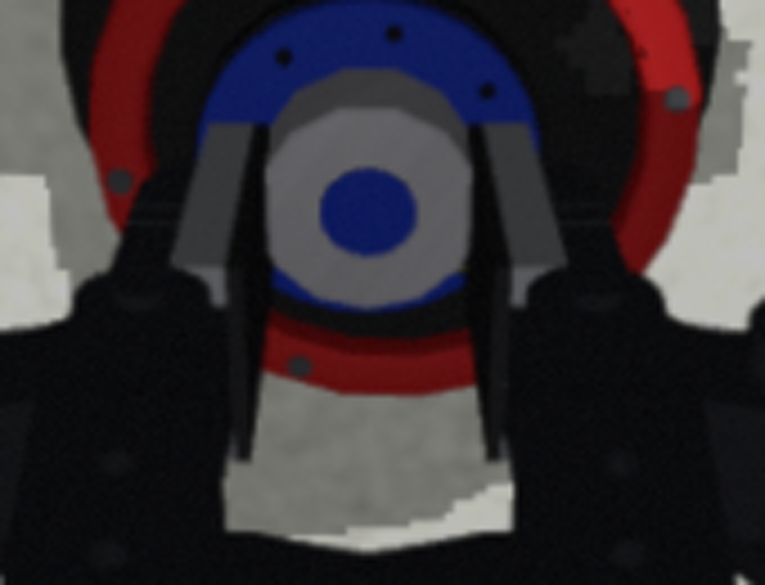

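View pics/s7.png

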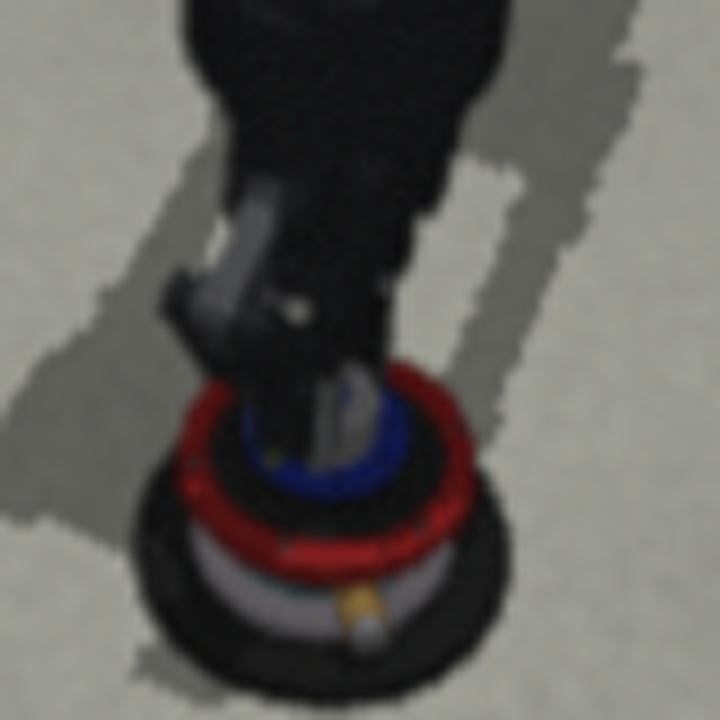

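```bash
python3 -m creep '[[[0,0,-0.02,0,0,0],[0,0,-0.06,0,0,0],[0,0,-0.13,0,0,0],[0,0,-0.2,0,0,0],[0.03,0.1,-0.2,0,0,0],[0.07,0.25,-0.2,0,0,0],[0.12,0.4,-0.2,0,0,0],[0.16,0.55,-0.2,0,0,0],[0.2,0.68,-0.2,0,0,0],[0.219,0.74,-0.2,0,0,0],[0.219,0.758,-0.2,0,0,0],[0.219,0.758,-0.2,0,0,0],[0.219,0.758,-0.2,0,0,0]]]' 0
python3 - <<'E'
from h import *
S=arm.capture("scene");W=arm.capture("wrist");save(W,"w8",None,1.5);save(S,"s8",(120,160,280,280),5)
o=arm.get_obs();print(o["tcp_pos"])
E
```

```text
t: 8.15
tcp_pos: [0.6816, -0.1133, 0.0774]
ee_rot: [-179.9, 0.1, 0.1]
contact_force: [-0.4, 0.4, -1.3]
grip_width: 0.263
[ 0.6817748  -0.11314632  0.07752432]
```

View pics/w8.png

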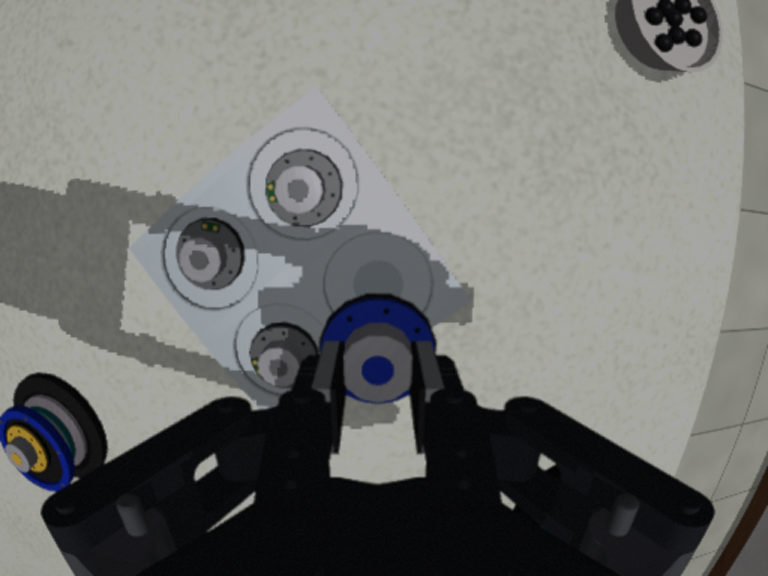

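View pics/s8.png

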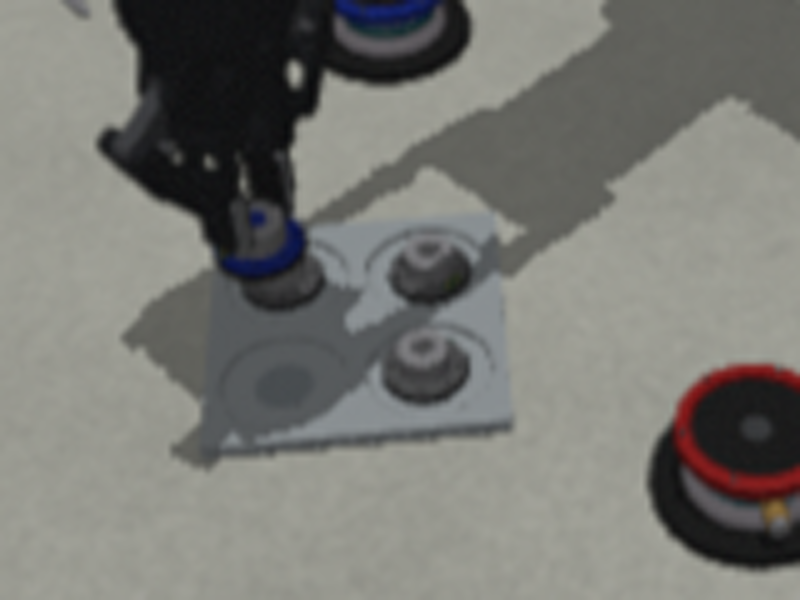

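```bash
python3 - <<'E'
from h import *
S=arm.capture("scene");W=arm.capture("wrist");T=arm.capture("top");save(T,"t8",(110,90,420,300),2.5)
f=lambda p,z:atz(W,(p[0]/1.5-.17,p[1]/1.5-.17),z,True).round(4)
print("pocket",f((378.5,281),.006),"dot",f((377.5,370),.12),arm.get_obs()["tcp_pos"])
print("redseat S",atz(S,(757/5+120,430/5+160),.041).round(4))
print("stocks W",f((297,189),.025),f((199,260),.025),f((279,367),.025))
E
```

```text
pocket [ 0.6823 -0.1126  0.006 ] dot [ 0.6817 -0.1126  0.12  ] [ 0.68210899 -0.11381689  0.07759757]
redseat S [0.6219 0.1179 0.041 ]
stocks W [ 0.64   -0.0581  0.025 ] [ 0.5823 -0.0953  0.025 ] [ 0.6245 -0.1592  0.025 ]
```

View pics/t8.png

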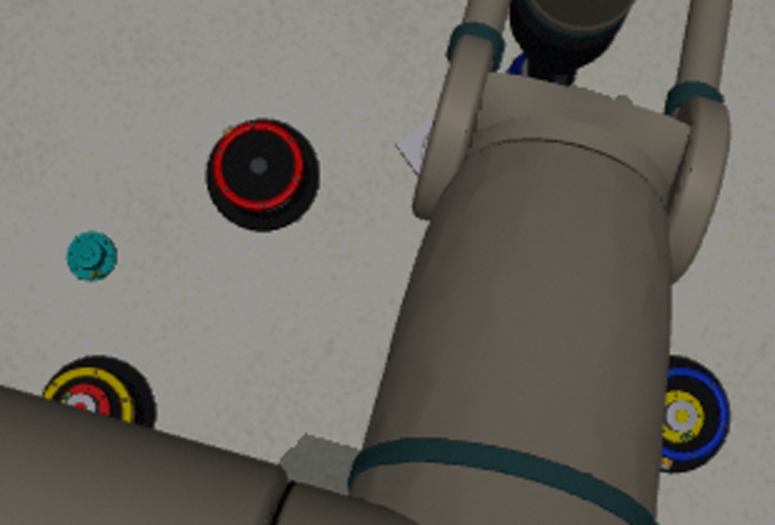

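```bash
python3 -m creep '[[[0,0,0.06,0,0,0],[0,0,0.15,0,0,0],[0,0,0.22,0,0,0],[0,0,0.26,0,0,0],[0,0,0.28,0,0,0],[0,0,0.295,0,0,0],[0,0,0.303,0,0,0],[0,0,0.308,0,0,0],[0,0,0.308,0,0,0]]]' 0
```

```text
t: 9.3
tcp_pos: [0.6827, -0.1153, -0.0144]
ee_rot: [180.0, -0.1, -0.0]
contact_force: [-0.0, -0.6, -0.7]
grip_width: 0.266
```

```bash
python3 -m creep '[[[0,0,0.003,0,0,0],[0,0,0.006,0,0,0],[0,0,0.008,0,0,0],[0,0,0.008,0,0,0]]]' 0
python3 - <<'E'
from h import *
S=arm.capture("scene");W=arm.capture("wrist");save(W,"w9",None,1.5);save(S,"s9",(120,160,280,280),5)
o=arm.get_obs();print(o["tcp_pos"],o["contact_force"])
E
```

```text
t: 9.7
tcp_pos: [0.6824, -0.1153, -0.017]
ee_rot: [180.0, -0.0, -0.0]
contact_force: [0.4, 0.0, 1.0]
grip_width: 0.262
[ 0.68241343 -0.11528032 -0.01697774] [-0.29209476  0.05379253  1.58908113]
```

View pics/w9.png

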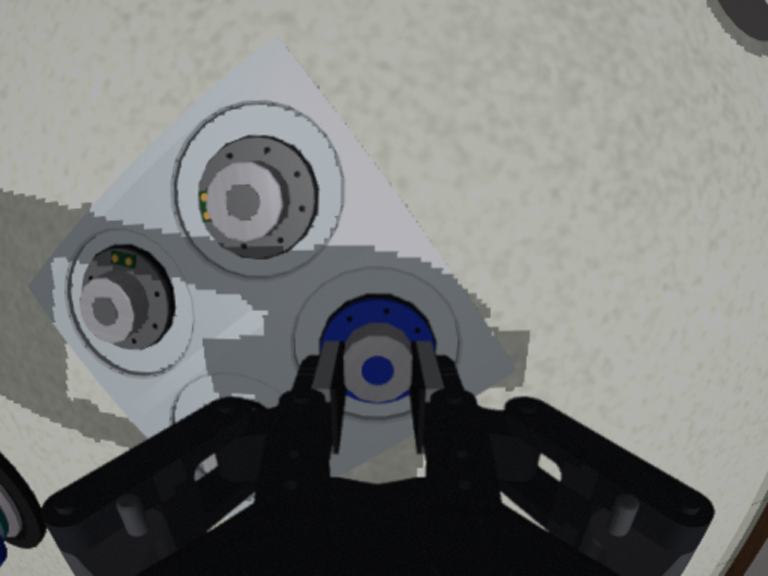

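View pics/s9.png

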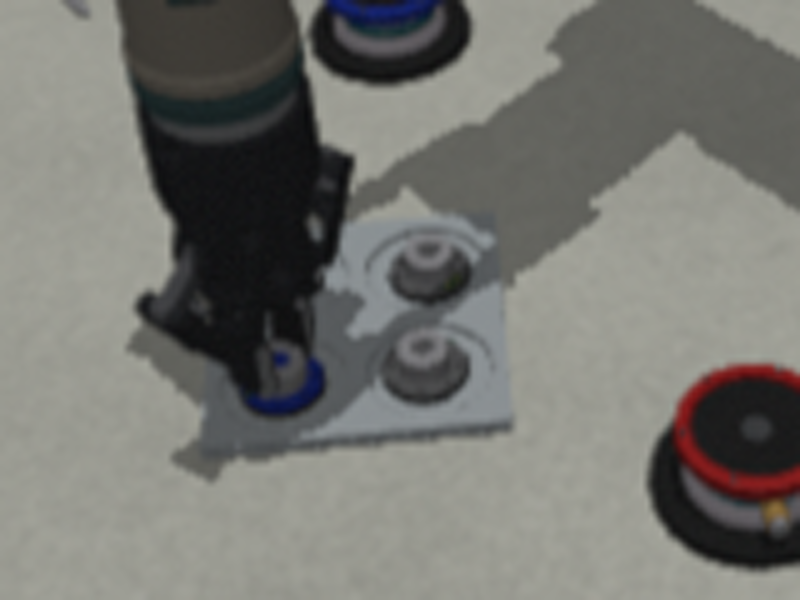

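```bash
python3 -m creep '[[[0,0,0.001,0,0,0],[0,0,0.001,0,0,0],[0,0,0.001,0,0,0],[0,0,0.001,0,0,0],[0,0,-0.05,0,0,0],[0,0,-0.15,0,0,0],[0,0,-0.3,0,0,0],[0,0,-0.42,0,0,0],[0,0,-0.42,0,0,0]]]' 0.55
python3 - <<'E'
from h import *
S=arm.capture("scene");W=arm.capture("wrist");save(W,"w10",None,1.5)
o=arm.get_obs();print(o["tcp_pos"],o["contact_force"],o["t"])
E
```

```text
t: 10.7
tcp_pos: [0.6868, -0.1163, 0.1169]
ee_rot: [179.8, -0.8, 0.0]
contact_force: [0.9, 0.4, 0.5]
grip_width: 0.552
[ 0.68306156 -0.11541978  0.11092937] [-1.03742568  0.36552989 -0.71618522] 10.8
```

View pics/w10.png

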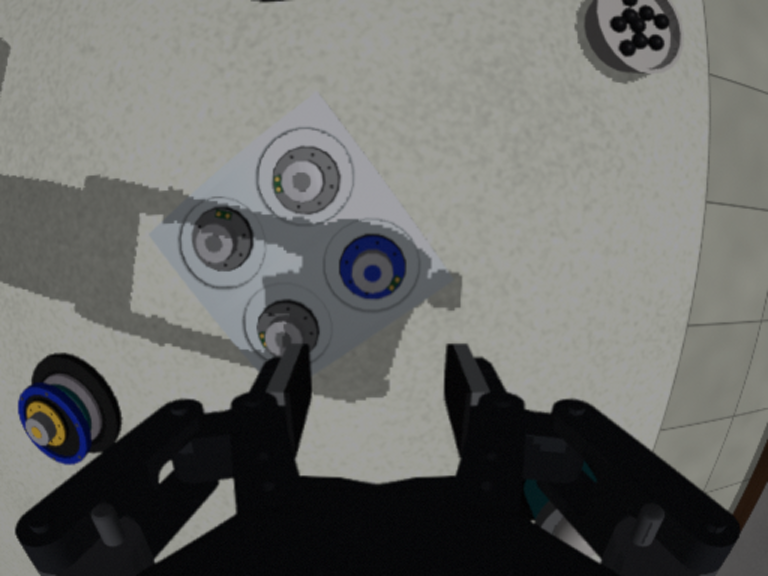

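```bash
python3 -m creep '[[[-0.1,-0.13,0,0,0,0],[-0.2,-0.27,0,0,0,0],[-0.3,-0.41,0,0,0,0],[-0.4,-0.54,0,0,0,0],[-0.5,-0.68,0,0,0,0],[-0.6,-0.82,0,0,0,0],[-0.7,-0.95,0,0,0,0]]]' 0.55 && python3 -m creep '[[[-0.1,-0.14,0,0,0,0],[-0.193,-0.25,0,0,0,0],[-0.193,-0.273,0,0,0,0],[-0.193,-0.273,0,0,0,0],[-0.193,-0.273,0,0,0,0]]]' 0.55
python3 - <<'E'
from h import *
W=arm.capture("wrist");save(W,"w11",None,1.5)
o=arm.get_obs();print(o["tcp_pos"],o["contact_force"],o["t"])
print((proj(W,[.4148,.2525,.06],True)+.17)*1.5)
E
```

```text
t: 11.5
tcp_pos: [0.4726, 0.1671, 0.1073]
ee_rot: [180.0, 0.2, -0.0]
contact_force: [0.3, 1.4, -0.1]
grip_width: 0.55
t: 12.0
tcp_pos: [0.4177, 0.2471, 0.108]
ee_rot: [179.9, 0.0, -0.0]
contact_force: [1.2, 0.3, -0.1]
grip_width: 0.551
[0.41802207 0.24684173 0.10811383] [ 0.40943085 -0.18856466 -0.45013458] 12.05
[372.3235827  284.04159105]
```

View pics/w11.png

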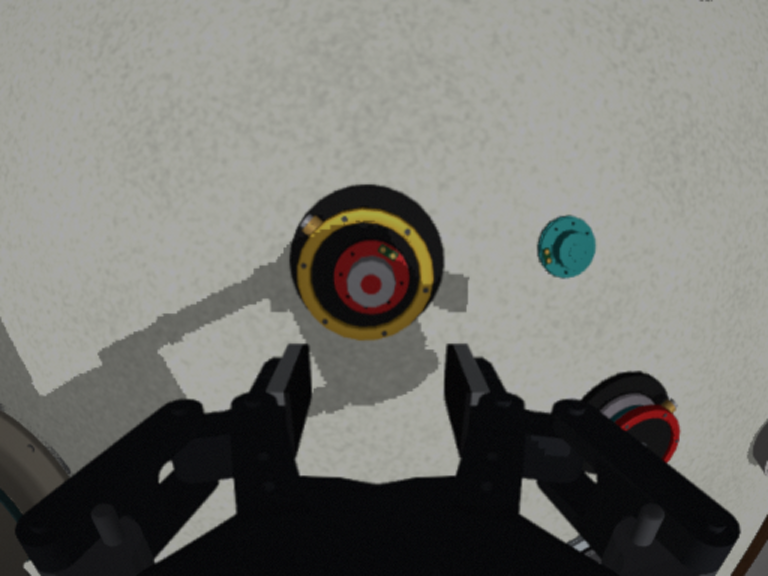

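```bash
python3 -m creep '[[[-0.012,-0.017,0,0,0,0],[-0.012,-0.017,0.05,0,0,0],[-0.012,-0.017,0.15,0,0,0],[-0.012,-0.017,0.22,0,0,0],[-0.012,-0.017,0.26,0,0,0],[-0.012,-0.017,0.28,0,0,0],[-0.012,-0.017,0.294,0,0,0],[-0.012,-0.017,0.294,0,0,0],[-0.012,-0.017,0.294,0,0,0]]]' 0.55
python3 - <<'E'
from h import *
S=arm.capture("scene");W=arm.capture("wrist");save(W,"w12",(170,200,340,330),4.5);save(S,"s12",(320,165,400,245),8)
o=arm.get_obs();print(o["tcp_pos"],o["contact_force"],o["t"])
E
```

```text
t: 12.95
tcp_pos: [0.4144, 0.2531, 0.0209]
ee_rot: [-180.0, -0.1, -0.0]
contact_force: [-1.7, -0.6, -0.4]
grip_width: 0.551
[0.41436728 0.25317214 0.02109426] [-0.17937713 -0.30760013  0.0412159 ] 13.05
```

View pics/w12.png

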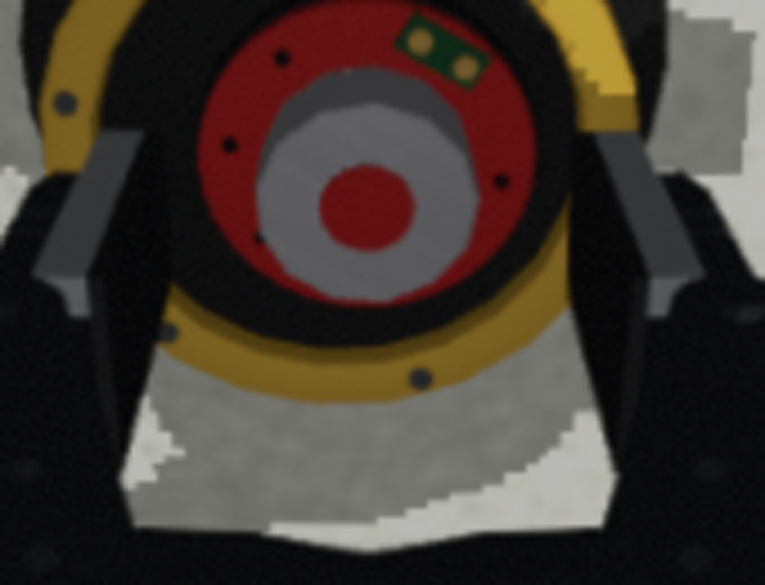

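View pics/s12.png

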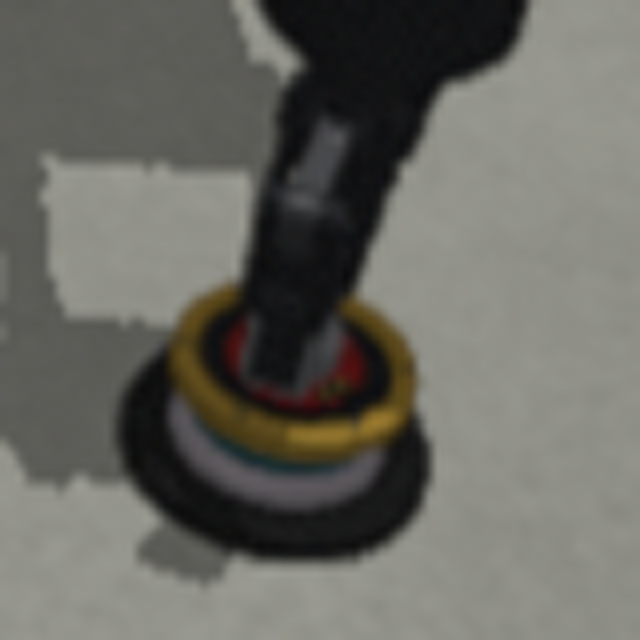

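```bash
python3 -m creep '[[[0,0,0.003,0,0,0],[0,0,0.003,0,0,0],[0,0,0.003,0,0,0],[0,0,0.003,0,0,0],[0,0,0.003,0,0,0]]]' 0
python3 - <<'E'
from h import *
W=arm.capture("wrist");save(W,"w13",(170,200,340,330),4.5)
o=arm.get_obs();print(o["tcp_pos"],o["contact_force"],o["t"])
E
```

```text
t: 13.55
tcp_pos: [0.414, 0.2531, 0.0202]
ee_rot: [-180.0, -0.1, 0.0]
contact_force: [-1.1, -0.9, 6.5]
grip_width: 0.263
[0.41401545 0.25310767 0.02021589] [-0.24436269 -0.8140459   5.735171  ] 13.6
```

View pics/w13.png

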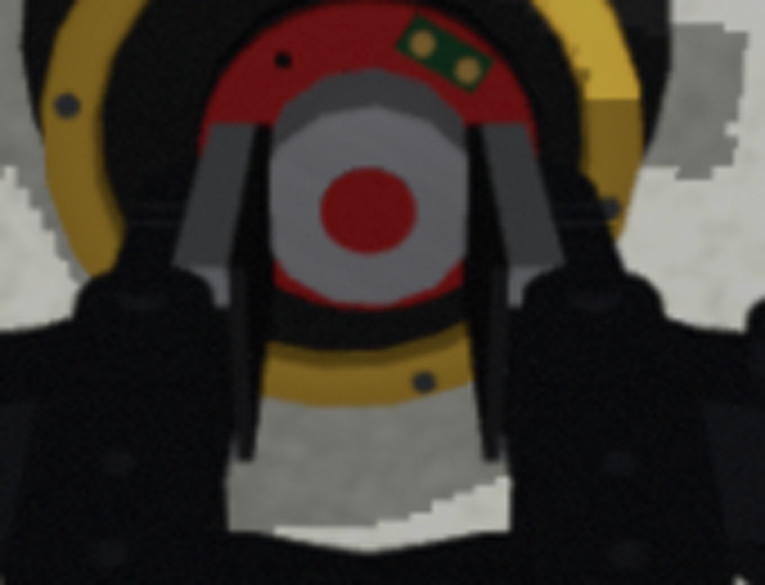

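```bash
python3 -m creep '[[[0,0,-0.02,0,0,0],[0,0,-0.06,0,0,0],[0,0,-0.13,0,0,0],[0.02,0.01,-0.2,0,0,0],[0.1,0.065,-0.2,0,0,0],[0.21,0.14,-0.2,0,0,0],[0.33,0.22,-0.2,0,0,0],[0.45,0.3,-0.2,0,0,0],[0.57,0.37,-0.2,0,0,0],[0.65,0.43,-0.2,0,0,0],[0.691,0.455,-0.2,0,0,0],[0.691,0.455,-0.2,0,0,0],[0.691,0.455,-0.2,0,0,0]]]' 0
python3 - <<'E'
from h import *
S=arm.capture("scene");W=arm.capture("wrist");save(W,"w14",None,1.5);T=arm.capture("top");save(S,"s14",(200,160,360,280),5)
o=arm.get_obs();print(o["tcp_pos"],o["contact_force"],o["t"])
print(atz(T,(213.4,156.2),.041))
E
```

```text
t: 14.9
tcp_pos: [0.6194, 0.1172, 0.0792]
ee_rot: [-180.0, 0.1, -0.0]
contact_force: [-0.3, 0.2, -0.4]
grip_width: 0.259
[0.61941448 0.11762467 0.07962369] [-0.38185208 -1.05465132 -0.14096592] 15.05
[0.62118428 0.11379527 0.041     ]
```

View pics/w14.png

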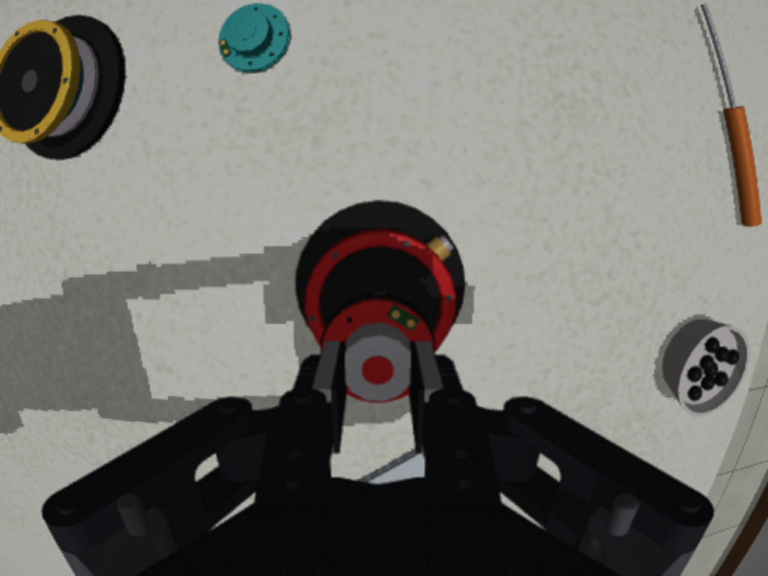

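View pics/s14.png

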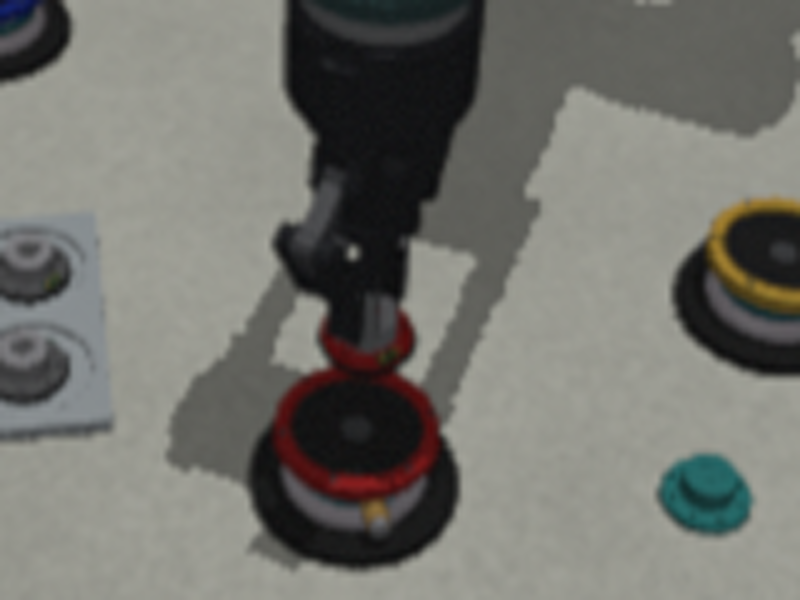

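```bash
python3 -m creep '[[[0.005,0.005,0.03,0,0,0],[0.005,0.005,0.1,0,0,0],[0.005,0.005,0.15,0,0,0],[0.005,0.005,0.175,0,0,0],[0.005,0.005,0.188,0,0,0],[0.005,0.005,0.194,0,0,0],[0.005,0.005,0.197,0,0,0],[0.005,0.005,0.197,0,0,0]]]' 0
python3 - <<'E'
from h import *
S=arm.capture("scene");W=arm.capture("wrist");save(W,"w15",None,1.5);save(S,"s15",(200,160,360,280),5)
o=arm.get_obs();print(o["tcp_pos"],o["contact_force"],o["t"])
print("yelseat S",atz(S,(786/5+200,251/5+160),.041))
E
```

```text
t: 15.85
tcp_pos: [0.623, 0.115, 0.021]
ee_rot: [-180.0, -0.1, -0.0]
contact_force: [0.4, -0.5, -0.6]
grip_width: 0.256
[0.62301542 0.11496555 0.02102792] [-0.04185805 -0.66966518 -0.3191803 ] 15.95
yelseat S [0.40994287 0.25571318 0.041     ]
```

View pics/w15.png

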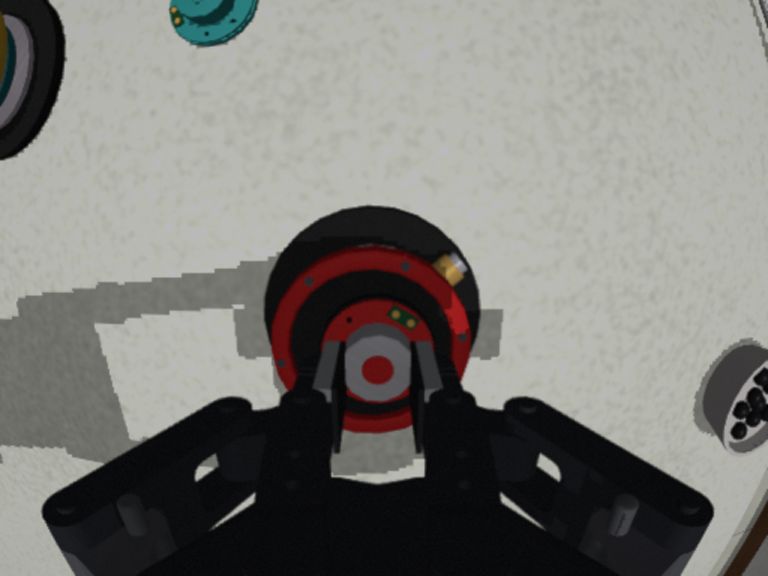

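View pics/s15.png

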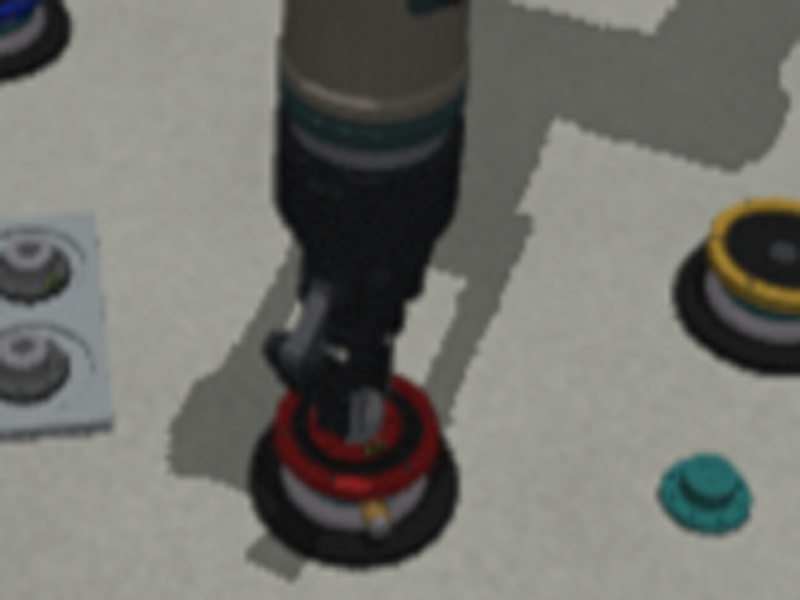

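```bash
python3 -m creep '[[[-0.003,0,0.002,0,0,0],[-0.003,0,0.004,0,0,0],[-0.003,0,0.004,0,0,0],[-0.003,0,0.004,0,0,0]]]' 0
```

```text
t: 16.35
tcp_pos: [0.6221, 0.115, 0.0203]
ee_rot: [-180.0, -0.1, -0.0]
contact_force: [-0.7, 0.1, 5.8]
grip_width: 0.265
```

```bash
python3 -m creep '[[[0,0,-0.002,0,0,0],[0,0,-0.002,0,0,0],[0,0,-0.002,0,0,0],[0,0,-0.002,0,0,0],[0,0,-0.05,0,0,0],[0,0,-0.15,0,0,0],[0,0,-0.28,0,0,0],[0,0,-0.3,0,0,0],[0,0,-0.3,0,0,0]]]' 0.55
python3 - <<'E'
from h import *
S=arm.capture("scene");W=arm.capture("wrist");save(W,"w16",None,1.5)
o=arm.get_obs();print(o["tcp_pos"],o["contact_force"],o["t"])
E
```

```text
t: 17.25
tcp_pos: [0.6227, 0.1151, 0.1108]
ee_rot: [-180.0, -0.2, 0.0]
contact_force: [0.2, -0.7, -0.4]
grip_width: 0.552
[0.62063002 0.11486525 0.10803368] [ 0.44203752  0.63975733 -0.39030071] 17.35
```

View pics/w16.png

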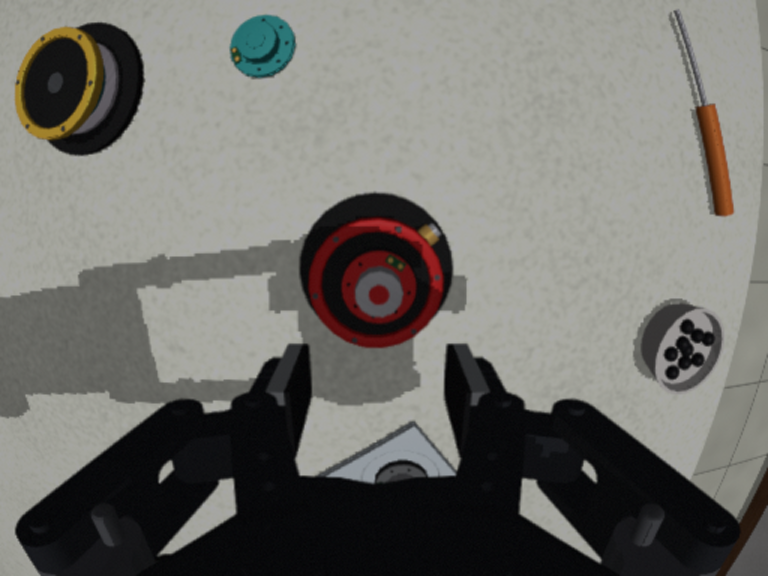

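```bash
python3 -m creep '[[[-0.08,0.14,0,0,0,0],[-0.16,0.28,0,0,0,0],[-0.25,0.42,0,0,0,0],[-0.33,0.56,0,0,0,0],[-0.41,0.7,0,0,0,0],[-0.49,0.84,0,0,0,0],[-0.57,0.97,0,0,0,0]]]' 0.55 && python3 -m creep '[[[-0.06,0.1,0,0,0,0],[-0.11,0.18,0,0,0,0],[-0.12,0.2,0,0,0,0],[-0.12,0.2,0,0,0,0],[-0.12,0.2,0,0,0,0]]]' 0.55
python3 - <<'E'
from h import *
W=arm.capture("wrist");save(W,"w17",None,1.5)
o=arm.get_obs();print(o["tcp_pos"],o["contact_force"],o["t"])
print((proj(W,[.4134,-.2335,.06],True)+.17)*1.5)
E
```

```text
t: 18.05
tcp_pos: [0.4482, -0.177, 0.1074]
ee_rot: [-179.9, 0.2, 0.0]
contact_force: [0.6, -0.4, -0.6]
grip_width: 0.547
t: 18.55
tcp_pos: [0.4146, -0.2349, 0.1084]
ee_rot: [-179.9, 0.1, 0.0]
contact_force: [-0.7, 0.2, -0.9]
grip_width: 0.548
[ 0.41486121 -0.23479057  0.10856612] [-0.29892031 -0.29387935  0.03187722] 18.6
[375.66466859 291.35738359]
```

View pics/w17.png

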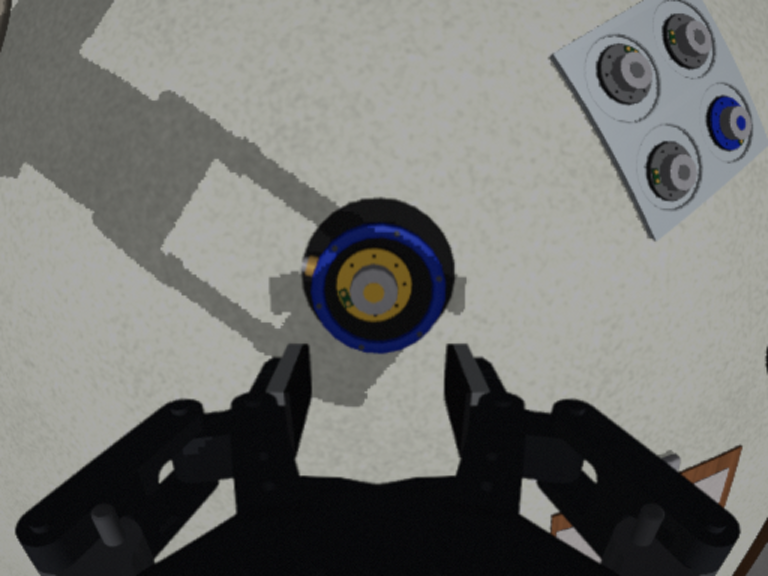

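```bash
python3 -m creep '[[[-0.007,-0.002,0.03,0,0,0],[-0.007,-0.002,0.1,0,0,0],[-0.007,-0.002,0.2,0,0,0],[-0.007,-0.002,0.25,0,0,0],[-0.007,-0.002,0.275,0,0,0],[-0.007,-0.002,0.29,0,0,0],[-0.007,-0.002,0.294,0,0,0],[-0.007,-0.002,0.294,0,0,0]]]' 0.55
python3 - <<'E'
from h import *
W=arm.capture("wrist");save(W,"w18",(170,200,340,330),4.5)
o=arm.get_obs();print(o["tcp_pos"],o["contact_force"],o["t"])
E
```

```text
t: 19.4
tcp_pos: [0.4131, -0.2356, 0.0214]
ee_rot: [180.0, -0.1, 0.0]
contact_force: [0.2, -0.3, 0.1]
grip_width: 0.548
[ 0.41311942 -0.23575258  0.02159077] [ 0.91861093 -0.02020227  0.53624029] 19.45
```

View pics/w18.png

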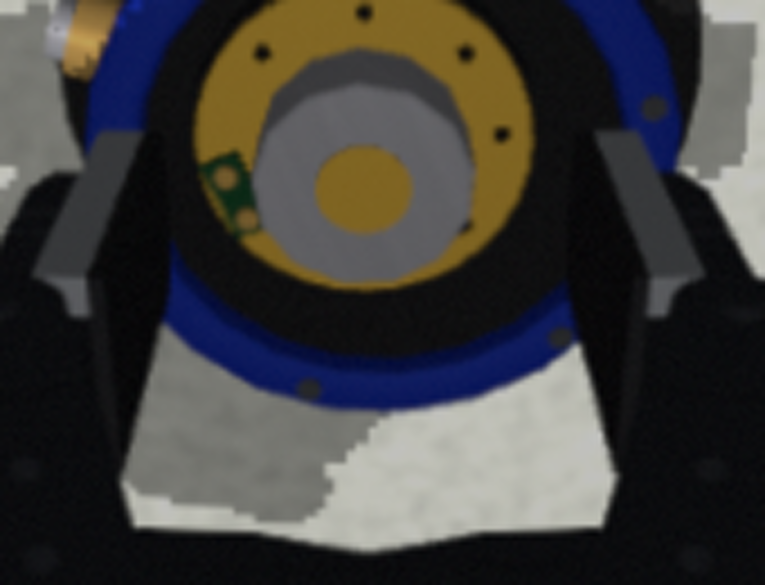

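```bash
python3 -m creep '[[[0,-0.007,0.003,0,0,0],[0,-0.007,0.003,0,0,0],[0,-0.007,0.003,0,0,0],[0,-0.007,0.003,0,0,0],[0,-0.007,0.003,0,0,0],[0,-0.007,0.003,0,0,0]]]' 0
python3 - <<'E'
from h import *
W=arm.capture("wrist");save(W,"w19",(170,200,340,330),4.5)
o=arm.get_obs();print(o["tcp_pos"],o["contact_force"],o["t"])
print("dot",atz(W,(365/4.5+170,195/4.5+200),.06,True))
E
```

```text
t: 20.05
tcp_pos: [0.4128, -0.2333, 0.0209]
ee_rot: [180.0, -0.1, -0.0]
contact_force: [-1.1, -0.1, 5.3]
grip_width: 0.257
[ 0.41275904 -0.23328559  0.02092168] [-0.77067476  1.71777561  5.62159307] 20.1
dot [ 0.41228239 -0.23242355  0.06      ]
```

View pics/w19.png

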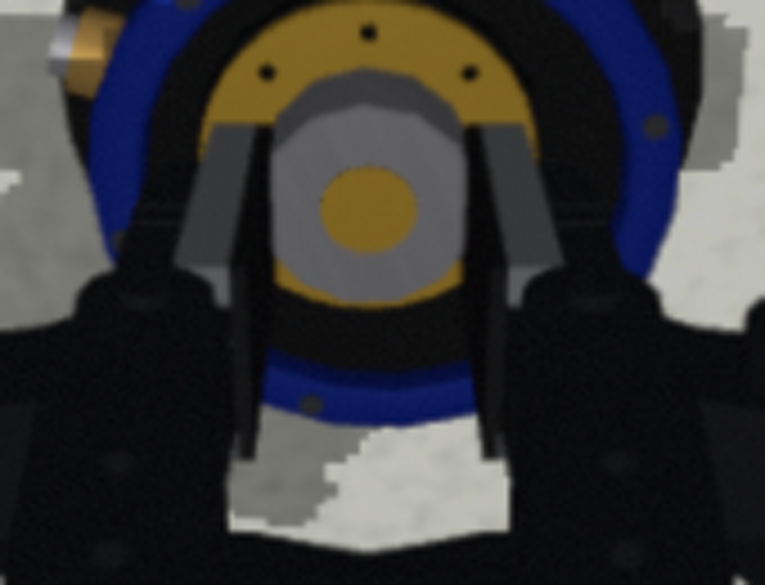

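```bash
python3 - <<'E'
from h import *
T=arm.capture("top");save(T,"t19",(110,200,200,300),7);save(T,"t19b",(190,130,240,180),10)
E
```

```text
(no output)
```

View pics/t19.png

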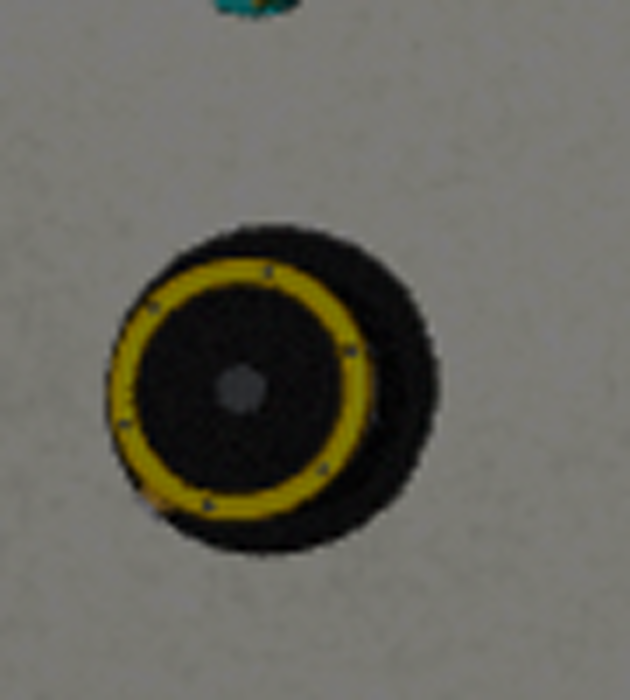

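View pics/t19b.png

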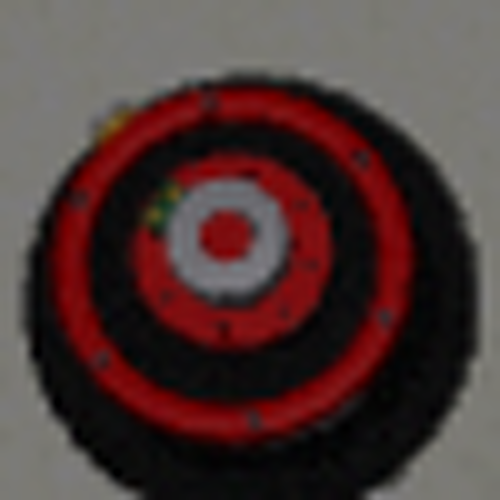

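```bash
python3 - <<'E'
from h import *
T=arm.capture("top");
print("reddot",atz(T,(212.1,153.1),.06),"coll",atz(T,(212.7,155.7),.045))
print("yelseat",atz(T,(144-.43,255.6-.43),.041), "collar",atz(T,(241/7+110-.43,389/7+200-.43),.045))
E
```

```text
reddot [0.62356011 0.11453474 0.06      ] coll [0.62136926 0.1148547  0.045     ]
yelseat [0.41174932 0.25325277 0.041     ] collar [0.41178717 0.25135659 0.045     ]
```

```bash
python3 -m creep '[[[0,0,-0.02,0,0,0],[0,0,-0.06,0,0,0],[0,0,-0.13,0,0,0],[0,-0.02,-0.2,0,0,0],[0,-0.1,-0.2,0,0,0],[0,-0.23,-0.2,0,0,0],[0,-0.37,-0.2,0,0,0],[0,-0.52,-0.2,0,0,0],[0,-0.67,-0.2,0,0,0],[0,-0.82,-0.2,0,0,0],[0,-0.97,-0.2,0,0,0]]]' 0 && python3 -m creep '[[[0,-0.15,0,0,0,0],[0,-0.3,0,0,0,0],[0,-0.45,0,0,0,0],[0,-0.56,0,0,0,0],[0,-0.62,0,0,0,0],[0,-0.65,0,0,0,0],[0,-0.65,0,0,0,0],[0,-0.65,0,0,0,0]]]' 0
python3 - <<'E'
from h import *
S=arm.capture("scene");W=arm.capture("wrist");save(W,"w20",None,1.5);save(S,"s20",(280,140,440,260),5)
o=arm.get_obs();print(o["tcp_pos"],o["contact_force"],o["t"])
E
```

```text
t: 21.3
tcp_pos: [0.4124, 0.0593, 0.0806]
ee_rot: [180.0, -0.1, -0.0]
contact_force: [1.1, -0.6, -0.2]
grip_width: 0.26
t: 22.1
tcp_pos: [0.4123, 0.2518, 0.0801]
ee_rot: [180.0, 0.0, -0.0]
contact_force: [0.8, 0.5, -0.8]
grip_width: 0.256
[0.4124349  0.25146784 0.08009427] [ 0.10265396 -0.67056449 -0.31036635] 22.2
```

View pics/w20.png

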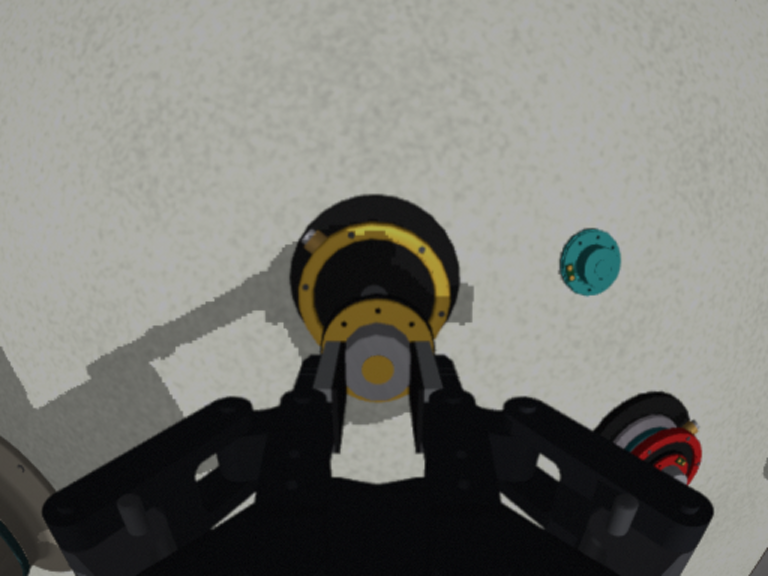

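View pics/s20.png

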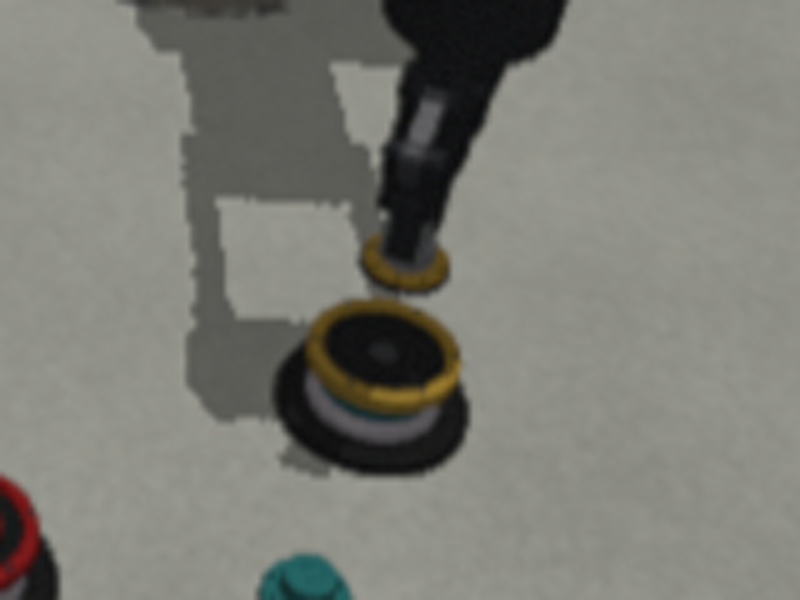

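```bash
python3 -m creep '[[[0,-0.005,0.03,0,0,0],[0,-0.005,0.1,0,0,0],[0,-0.005,0.15,0,0,0],[0,-0.005,0.175,0,0,0],[0,-0.005,0.188,0,0,0],[0,-0.005,0.194,0,0,0],[0,-0.005,0.197,0,0,0],[0,-0.005,0.2,0,0,0],[0,-0.005,0.2,0,0,0]]]' 0
python3 - <<'E'
from h import *
S=arm.capture("scene");W=arm.capture("wrist");save(W,"w21",None,1.5)
o=arm.get_obs();print(o["tcp_pos"],o["contact_force"],o["t"])
E
```

```text
t: 23.1
tcp_pos: [0.4131, 0.2543, 0.021]
ee_rot: [-180.0, -0.1, 0.0]
contact_force: [-0.7, -0.2, 3.8]
grip_width: 0.255
[0.41309769 0.25431908 0.02092216] [-0.61325257 -0.6260313   5.60833591] 23.2
```

View pics/w21.png

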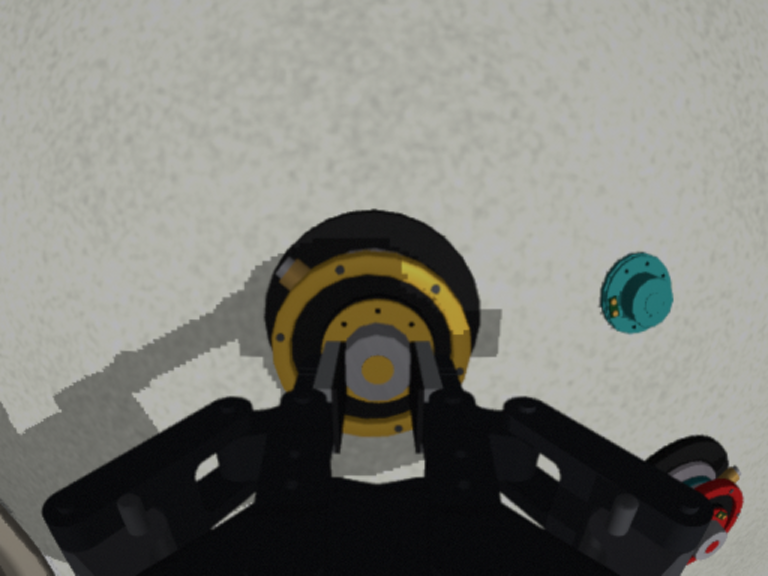

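Seated with about 5 N contact, centred in the yellow collar (collar centre ≈(371,343), driver ≈(378,350)). Release and lift.

```bash
python3 -m creep '[[[0,0,-0.002,0,0,0],[0,0,-0.002,0,0,0],[0,0,-0.002,0,0,0],[0,0,-0.002,0,0,0],[0,0,-0.05,0,0,0],[0,0,-0.15,0,0,0],[0,0,-0.28,0,0,0],[0,0,-0.3,0,0,0],[0,0,-0.3,0,0,0]]]' 0.55
python3 - <<'E'
from h import *
W=arm.capture("wrist");save(W,"w22",None,1.5)
o=arm.get_obs();print(o["tcp_pos"],o["contact_force"],o["t"])
E
```

```text
t: 24.1
tcp_pos: [0.4135, 0.2546, 0.1113]
ee_rot: [-179.9, -0.2, -0.0]
contact_force: [-0.2, -0.3, -0.4]
grip_width: 0.549
[0.4123822  0.25409128 0.10998711] [-1.36716843  0.64619626 -0.29832086] 24.15
```

View pics/w22.png

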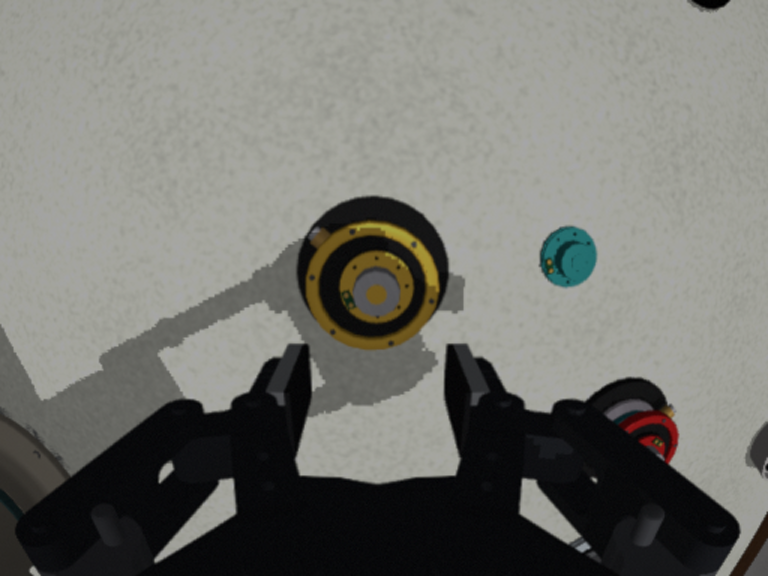

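```bash
python3 -m creep '[[[0.09,0.12,0,0,0,0],[0.19,0.26,0,0,0,0],[0.29,0.4,0,0,0,0],[0.39,0.53,0,0,0,0],[0.49,0.67,0,0,0,0],[0.59,0.81,0,0,0,0],[0.69,0.95,0,0,0,0]]]' 0.55 && python3 -m creep '[[[0.1,0.13,0,0,0,0],[0.18,0.24,0,0,0,0],[0.21,0.28,0,0,0,0],[0.21,0.282,0,0,0,0],[0.21,0.282,0,0,0,0]]]' 0.55
python3 - <<'E'
from h import *
W=arm.capture("wrist");save(W,"w23",None,1.5)
o=arm.get_obs();print(o["tcp_pos"],o["contact_force"],o["t"])
print((proj(W,[.6825,-.1155,.025],True)+.17)*1.5)
E
```

```text
t: 24.85
tcp_pos: [0.6148, -0.0266, 0.1076]
ee_rot: [-179.9, 0.2, -0.0]
contact_force: [0.3, 0.1, -0.3]
grip_width: 0.546
t: 25.35
tcp_pos: [0.6765, -0.1083, 0.1084]
ee_rot: [-179.9, 0.2, -0.0]
contact_force: [-0.1, 0.9, -0.3]
grip_width: 0.545
[ 0.67654104 -0.10778592  0.10893399] [-0.77359558  0.79545676  0.0730878 ] 25.4
[388.18784941 288.6616033 ]
```

View pics/w23.png

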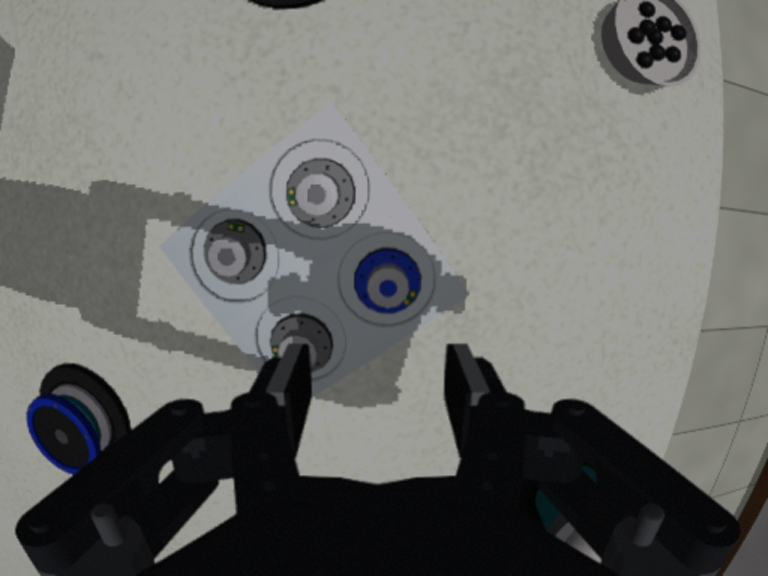

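```bash
python3 -m creep '[[[0.02,0.024,0.03,0,0,0],[0.02,0.024,0.12,0,0,0],[0.02,0.024,0.24,0,0,0],[0.02,0.024,0.33,0,0,0],[0.02,0.024,0.375,0,0,0],[0.02,0.024,0.4,0,0,0],[0.02,0.024,0.41,0,0,0],[0.02,0.024,0.413,0,0,0],[0.02,0.024,0.413,0,0,0]]]' 0.55
python3 - <<'E'
from h import *
W=arm.capture("wrist");save(W,"w24",None,1.5)
o=arm.get_obs();print(o["tcp_pos"],o["contact_force"],o["t"])
E
```

```text
t: 26.3
tcp_pos: [0.6853, -0.1169, -0.0125]
ee_rot: [180.0, -0.1, 0.0]
contact_force: [1.0, -0.3, -0.3]
grip_width: 0.548
[ 0.68524919 -0.11698018 -0.01249631] [-0.0959424   0.05430323  0.58827134] 26.35
```

View pics/w24.png

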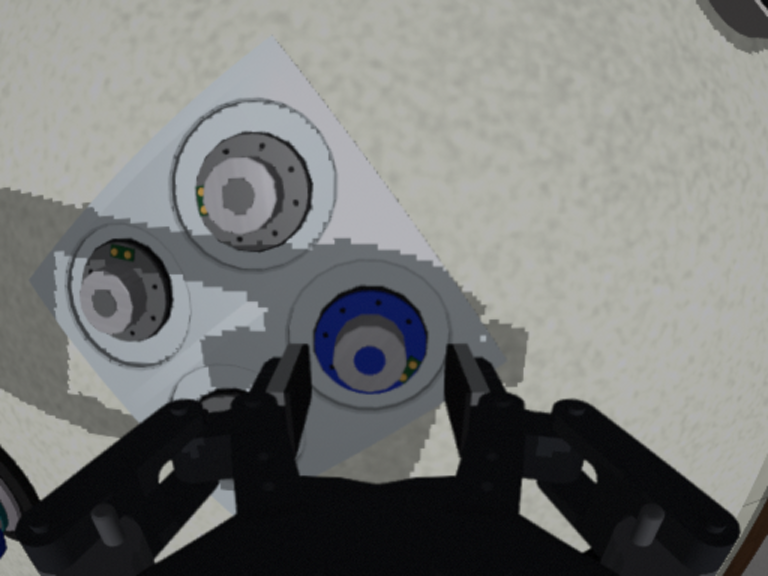

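```bash
python3 -m creep '[[[-0.009,-0.006,0.006,0,0,0],[-0.009,-0.006,0.006,0,0,0]]]' 0.55 && python3 -m creep '[[[0,0,0,0,0,0],[0,0,0,0,0,0],[0,0,0,0,0,0],[0,0,0,0,0,0],[0,0,0,0,0,0]]]' 0
python3 - <<'E'
from h import *
W=arm.capture("wrist");save(W,"w25",None,1.5)
S=arm.capture("scene");T=arm.capture("top");save(S,"s25",(160,120,240,200),8);save(T,"t25",(340,210,420,290),8)
o=arm.get_obs();print(o["tcp_pos"],o["contact_force"],o["t"])
E
```

```text
t: 26.55
tcp_pos: [0.6812, -0.1147, -0.0153]
ee_rot: [-180.0, 0.0, -0.0]
contact_force: [-0.6, -0.2, -0.5]
grip_width: 0.549
t: 27.05
tcp_pos: [0.6818, -0.115, -0.015]
ee_rot: [180.0, -0.0, -0.0]
contact_force: [-0.2, 0.3, 4.9]
grip_width: 0.261
[ 0.68180421 -0.11500435 -0.01504878] [-0.83519217  0.51190383  5.53600463] 27.2
```

View pics/w25.png

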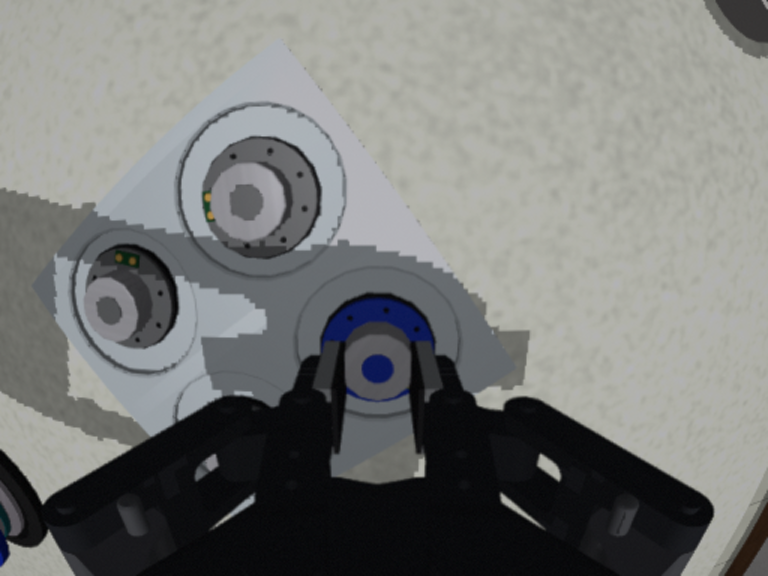

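View pics/t25.png

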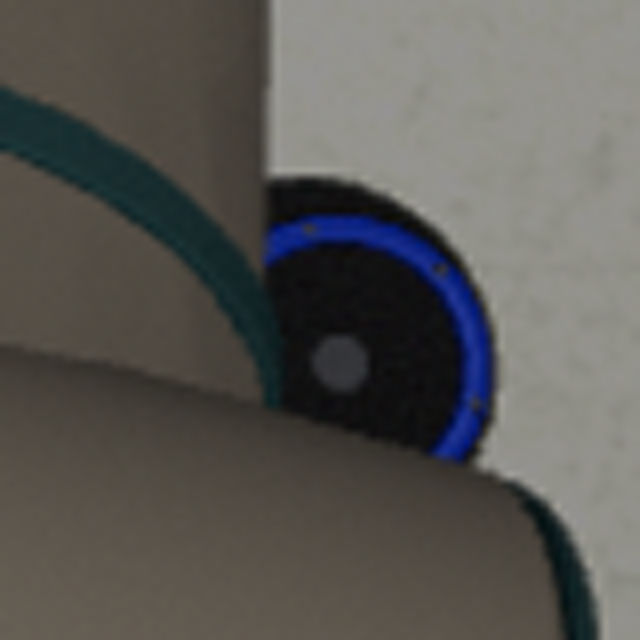

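View pics/s25.png

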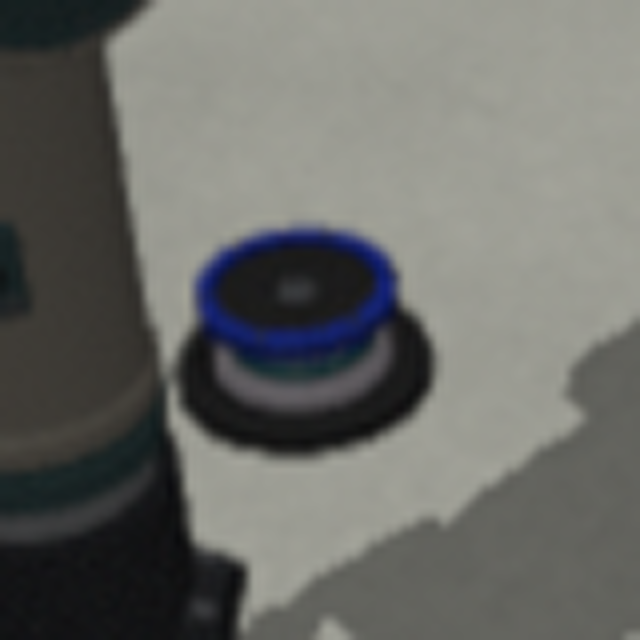

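```bash
python3 - <<'E'
from h import *
W=arm.capture("wrist");S=arm.capture("scene");T=arm.capture("top")
t=(382.2,254.8);s=(196.7,155.7)
print(atz(T,t,.041),atz(S,s,.041),tri([ray(T,t),ray(S,s)]))
print(arm.get_obs()["tcp_pos"])
E
python3 -m creep '[[[0,0,-0.03,0,0,0],[0,0,-0.1,0,0,0],[0,0,-0.2,0,0,0],[0,0,-0.28,0,0,0],[0,0,-0.317,0,0,0],[-0.03,0.013,-0.317,0,0,0],[-0.12,0.055,-0.317,0,0,0],[-0.25,0.11,-0.317,0,0,0],[-0.38,0.17,-0.317,0,0,0],[-0.51,0.23,-0.317,0,0,0],[-0.64,0.29,-0.317,0,0,0],[-0.77,0.35,-0.317,0,0,0],[-0.84,0.38,-0.317,0,0,0],[-0.87,0.395,-0.317,0,0,0],[-0.87,0.395,-0.317,0,0,0],[-0.87,0.395,-0.317,0,0,0]]]' 0
```

```text
[ 0.41639804 -0.23829032  0.041     ] [ 0.41376102 -0.23801366  0.041     ] (array([ 0.41600185, -0.23714347,  0.04285624]), [np.float64(0.000761949909696354), np.float64(0.0007619499096964194)])
[ 0.6818078  -0.11499541 -0.01504099]
t: 28.95
tcp_pos: [0.4213, -0.2333, 0.0791]
ee_rot: [-180.0, -0.0, -0.0]
contact_force: [-0.8, 0.4, -0.6]
grip_width: 0.259
```

```bash
python3 - <<'E'
from h import *
W=arm.capture("wrist");save(W,"w26",None,1.5)
print(arm.get_obs()["tcp_pos"]); print((proj(W,[.416,-.2375,.041],True)+.17)*1.5)
E
```

```text
[ 0.42164263 -0.23329272  0.07922901]
[367.54946502 307.48087186]
```

View pics/w26.png

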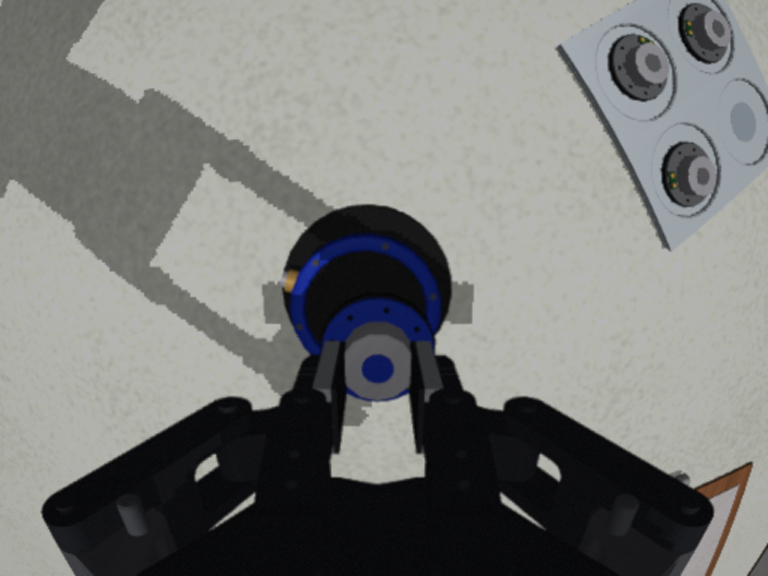

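```bash
python3 -m creep '[[[-0.018,0.012,0.03,0,0,0],[-0.018,0.012,0.1,0,0,0],[-0.018,0.012,0.15,0,0,0],[-0.018,0.012,0.175,0,0,0],[-0.018,0.012,0.188,0,0,0],[-0.018,0.012,0.194,0,0,0],[-0.018,0.012,0.197,0,0,0],[-0.018,0.012,0.199,0,0,0],[-0.018,0.012,0.199,0,0,0]]]' 0
python3 - <<'E'
from h import *
W=arm.capture("wrist");save(W,"w27",None,1.5)
o=arm.get_obs();print(o["tcp_pos"],o["contact_force"])
E
```

```text
t: 29.9
tcp_pos: [0.4155, -0.2373, 0.0202]
ee_rot: [180.0, -0.0, -0.0]
contact_force: [0.2, -0.5, -0.7]
grip_width: 0.263
[ 0.41546202 -0.23725513  0.02017629] [ 0.18988826  0.19925817 -0.5936913 ]
```

View pics/w27.png

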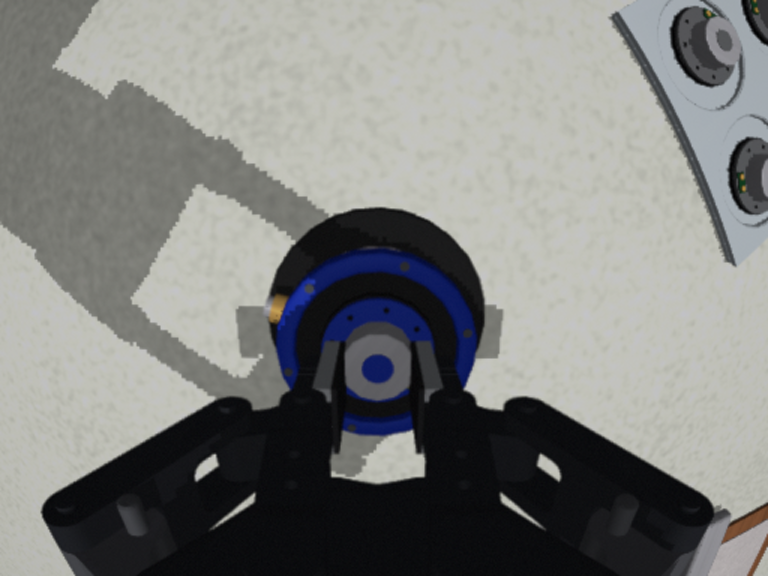

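Centred, but not yet touching; lower a little more.

```bash
python3 -m creep '[[[0,0,0.002,0,0,0],[0,0,0.003,0,0,0],[0,0,0.003,0,0,0]]]' 0
```

```text
t: 30.25
tcp_pos: [0.4155, -0.2373, 0.0199]
ee_rot: [180.0, -0.1, -0.0]
contact_force: [-1.0, 0.8, 6.8]
grip_width: 0.263
```

```bash
python3 -m creep '[[[0,0,-0.002,0,0,0],[0,0,-0.002,0,0,0],[0,0,-0.002,0,0,0],[0,0,-0.002,0,0,0],[0,0,-0.05,0,0,0],[0,0,-0.15,0,0,0],[0,0,-0.28,0,0,0],[0,0,-0.4,0,0,0],[0,0.3,-0.4,0,0,0],[0,0.6,-0.4,0,0,0],[0,0.6,-0.4,0,0,0],[0,0.6,-0.4,0,0,0],[0,0.6,-0.4,0,0,0]]]' 0.55
python3 - <<'E'
from h import *
W=arm.capture("wrist");save(W,"w28",None,1.5)
S=arm.capture("scene");T=arm.capture("top");save(S,"s28",(150,130,400,290),3);save(T,"t28",(110,90,420,300),2.5)
o=arm.get_obs();print(o["tcp_pos"],o["contact_force"],o["t"])
rng={"red":[(0,8),(172,180)],"yellow":[(20,34)],"blue":[(108,128)]}
hsv=cv2.cvtColor(T["pixels"],cv2.COLOR_RGB2HSV)
for k,rs in rng.items():
    m=np.zeros((384,512),np.uint8)
    for a,b in rs: m|=((hsv[...,0]>=a)&(hsv[...,0]<=b)&(hsv[...,1]>120)&(hsv[...,2]>40)).astype(np.uint8)
    N,L,st,ce=cv2.connectedComponentsWithStats(m,connectivity=8)
    for i in range(1,N):
        x,y=ce[i]
        if st[i,4]<12 or not(100<x<430 and 90<y<300): continue
        b=st[i];c=(b[0]+(b[2]-1)/2,b[1]+(b[3]-1)/2)
        z=.06 if b[2]<9 else .047 if b[2]<26 else .045
        print(k,b.tolist(),atz(T,c,z).round(4))
E
```

```text
t: 31.55
tcp_pos: [0.4151, -0.4218, 0.1382]
ee_rot: [179.9, -0.0, -0.2]
contact_force: [0.4, 1.8, 1.1]
grip_width: 0.551
[ 0.4147822  -0.4160248   0.13825787] [0.84683661 0.432352   0.63291793] 31.7
red [195, 139, 36, 35, 376] [0.6207 0.1153 0.045 ]
red [203, 145, 20, 20, 174] [0.6235 0.1151 0.047 ]
red [210, 151, 5, 5, 22] [0.6238 0.1147 0.06  ]
yellow [125, 237, 39, 37, 431] [0.4121 0.2514 0.045 ]
yellow [132, 244, 22, 21, 192] [0.4141 0.254  0.047 ]
yellow [139, 252, 5, 5, 20] [0.4139 0.2537 0.06  ]
blue [364, 237, 38, 37, 391] [ 0.416  -0.2379  0.045 ]
blue [372, 245, 21, 21, 193] [ 0.4159 -0.2364  0.047 ]
blue [382, 252, 5, 6, 23] [ 0.4168 -0.2372  0.06  ]
```

View pics/t28.png

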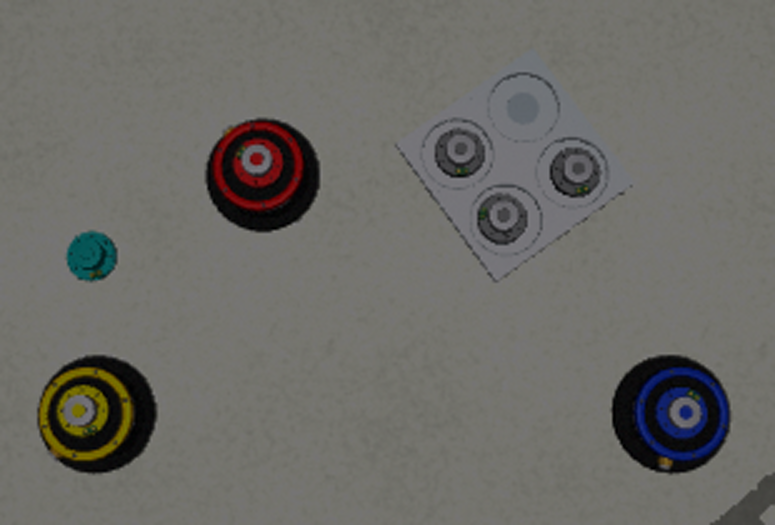

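View pics/s28.png

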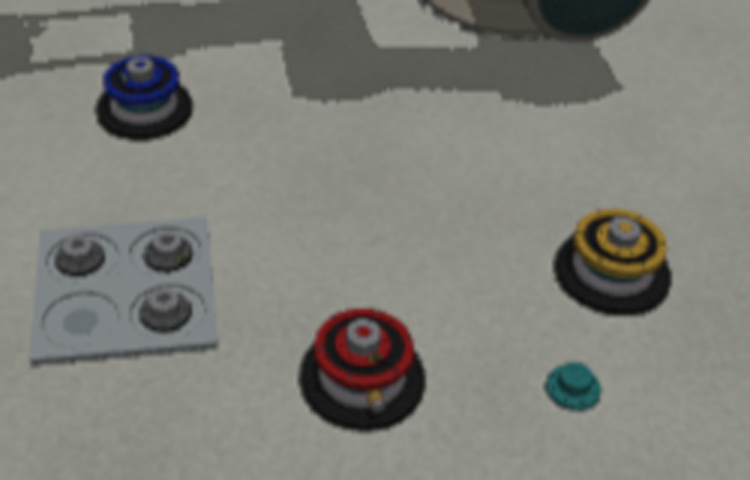

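All three drivers lie within about 3 mm of their couplers' axes, level, with dots consistent at 60 mm height. The stock drivers are unmoved. The arm is clear; I let it settle before handing in.

```bash
python3 -m creep '[[[0,0,0,0,0,0],[0,0,0,0,0,0],[0,0,0,0,0,0]]]' 0.55; python3 - <<'E'
from rig import arm
print(arm.sign_off())
E
```

```text
t: 32.0
tcp_pos: [0.4154, -0.4161, 0.1392]
ee_rot: [180.0, -0.0, 0.1]
contact_force: [0.1, -0.6, 0.2]
grip_width: 0.551
the job is handed in; nothing more can be done
None
```

I parked blue in the tray's empty pocket, then moved red to the red coupler, yellow to the yellow coupler, and blue from the tray to the blue coupler. I handed the job in at 32 s; `sign_off` gives no verdict. I let each driver go only after the wrist force showed it touching its seat or the pocket floor; that force peaked at about 7 N.

**Last check, top camera:**

| Driver | Distance from its coupler's axis | Limit |
|---|---|---|
| red | about 3 mm | 10.5 mm |
| yellow | about 3 mm | 10.5 mm |
| blue | about 1–1.5 mm | 10.5 mm |

In the top and scene pictures all three lie flat with the magnet up. The grey stock drivers look unmoved, and the arm is clear of everything.

**What disagreed:**
- **Fingertips:** measured from two views, the visible fingertips stood about 35 mm behind the reported tool point. The description puts them at the tool point when shut. I set the grasp heights from the pictures, so the tool point read below zero over the tray.
- **Heights and positions:** two-view heights came out 1 to 5 mm below the stated ones. The scene and top cameras differed by 2 to 5 mm sideways.
- **Seating depth:** I did not measure it again after release. It rests on the touch force, the tool height and the final pictures.

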